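# Hold a spring clamp open over a pattern board

## Task

Slide the tall pattern board straight up out of its slot in the aluminium rack and stand it in the slot of the steel stand, fully down and centred along the slot, then let go of it. Then squeeze the larger spring clamp open off the basket's rim and finish while holding it squeezed wide open astride the middle of the board's top edge, one jaw well down on each side and nothing of the clamp touching the board, so that I can slip the drawing in: keep holding it there. Leave the other boards, the small clamp and everything else where they are.

Things in the scene. Friction and masses are not known exactly. Their poses are not given: they have to be found in the camera images.
- board: The tall pattern board to use: rigid pale plywood panel 120 mm wide, 130 mm tall, 8 mm thick, 0.09 to 0.17 kg, standing on edge in one of the rack's three slots (the boards in the other two are only 90 mm tall). Origin: middle of its bottom edge; x across its faces (thickness), y along its width, z up; top edge at z = 130 mm.
- rack: Fixed aluminium rack, 156 x 140 mm, 72 mm high, open between two end cheeks. Three upright slots 10 mm wide at x = -46, 0, +46 mm; their grooves guide the boards' ends up to 70 mm above the bench; slot floor 10 mm above the bench. Origin: centre of its underside; x across the slots, y along them, z up.
- stand: Fixed steel stand: 105 x 150 mm base plate, top 10 mm above the bench = slot floor; two cheeks 130 mm long, 11 mm apart up to 50 mm, then lips flaring to a 22 mm wide mouth at 63 mm height. Origin: centre of its underside, under the slot's middle; x across the slot, y along, z up. A board fully down has its top at 140 mm and may lean up to 0.08 rad.
- basket: Fixed perforated-steel basket of glass rods, 130 mm deep (x), 190 mm wide (y), 75 mm high; flat rim 6 mm thick. Both clamps sit on the rim nearest the robot, 84 mm apart. Origin: on the bench under the middle of that rim; x from it into the basket, y along the rim, z up.
- clamp: Larger spring clamp: 102 mm tall, 22 mm wide, 0.09 kg, two steel levers on a pin. On the rim: jaws down (tips 14 mm below its top), black-sleeved handles up in a V. Squeezing the handles opens the jaws. Body = the +x lever; origin midway between the jaw tips on the rim; x across the jaws (squeeze direction), y along the pin, z up. Squeezed, each lever, so this frame too, leans up to 0.24 rad.
- clamp_pin (a point): Centre of the larger clamp's pin, 45 mm above the jaw tips, 55 mm below the handle tops, midway between the levers. On the rim the handles are about 60 mm apart over their outsides at the top, 49 mm at 30 mm above the pin; at the stop their outer faces are parallel, about 33 mm apart. Each handle, pressed near the top, needs about 6 N to start and 9 N to reach the stop.
- clamp_jaw_a (a point): Inner lower edge of the larger clamp's jaw on its +x side (moves with clamp). Jaw pads are 5 mm thick, 22 mm wide, 14 mm tall.
- clamp_jaw_b (a point): Inner lower edge of the larger clamp's other jaw.
- clamp_lever (a joint): Opening of the larger clamp, rad: 0 on the 6 mm rim (jaw tips 6 mm apart), -0.13 jaws shut on nothing, +0.47 squeezed to the stop (tips about 27 mm apart; 20 mm apart at 14 mm above the tips). Tip gap is about 6 mm + 45 mm per rad. The spring shuts it when the handles are let go.
- low_board_1: Low pattern board, 120 mm wide, 90 mm tall, 8 mm thick, in another slot of the rack; to be left there. Origin: middle of its bottom edge; x across its faces, y along its width, z up.
- low_board_2: Low pattern board, 120 mm wide, 90 mm tall, 8 mm thick, in another slot of the rack; to be left there. Origin: middle of its bottom edge; x across its faces, y along its width, z up.
- small_clamp: The smaller spring clamp, same form but 63 mm tall, on the same rim; leave it there. Origin midway between its jaw tips; axes like the larger clamp's.
- paddle: Graphite paddle with a wooden handle, 215 mm long, lying on the bench; leave alone. Origin where blade meets shank, x along it towards the blade.
- marver: Dark graphite block 80 x 55 x 18 mm on the bench; leave alone. Origin: centre of its underside.
- jar: Open glass jar, 72 mm across, 75 mm high; leave alone. Origin: centre of its underside.
- tweezers: Steel tweezers 150 mm long, lying on the bench; leave alone. Origin at their middle.
Things that resemble listed ones, but are neither listed nor needed, are in the scene too. Leave any pink, purple or yellow look-alike of the stand alone.

How it is judged:
By the outcome, as a careful person would: the job done as asked, in the order asked, and still so for the second after the job is handed in, while the arm keeps its last pose, push and grip.
It also fails if it takes over 64 s, if anything falls off the work surface, if the arm or the gripper's body presses on something with over 40 N, if the wrist force passes 120 N, or if a joint passes its speed limit or range.

## Robot

A 7-joint arm with a two-finger parallel gripper is mounted at the origin on the work surface. World frame = base frame: x ahead of the robot, y to its left, z up, the work surface at z = 0. Lengths are in mm, angles in rad, forces in N, time in s.
With the tool pointing down it reaches from about 425 to 1025 mm from the base axis. Payload 9.4 kg.
Tool frame: the origin (TCP) lies at the very end of the fingers, on their centre line; the grasp point (between the pads) lies 19 mm behind it; z points along the fingers, y is the direction in which the jaws open and shut (so a half turn about z gives the same grasp; the last joint's range is limited). The gripper opens to 85 mm and grips with 20 to 120 N. Pads are 22 mm wide; open, the fingers measure 114 mm over their backs; the gripper's body (76 mm by 85 mm) begins 54 mm behind the grasp point. The pads swing forward as they close: fully open they stand 13 mm farther back than shut.
Start: joints at [1.175, 0.599, -0.003, 1.599, 0.002, 0.943, -0.08], TCP at [227.225, -688.471, 231.275] pointing down, gripper open.
Joint ranges: [-2.57, 2.57], [-0.35, 1.97], [-1.29, 1.29], [0.11, 2.56], [-1.05, 4.19], [0.11, 1.86], [-2.63, 2.63]. Speed limits (rad/s): [2.22, 2.22, 3.01, 3.01, 3.14, 3.14, 3.14].

## Interface

Orientations are given as a unit quaternion [w, x, y, z].
In Python, from station import robot, eyes gives the robot as it stands.
- The arm moves only by the tool drive_tool, never from a script. Its argument "plan" is a list of rows, each a list of 3 entries, a list of its own where there are three numbers: the shift along the tool's x, y, z in cm, then the turn about the tool's z in rad, then the closure, from 0 (fully open) to 1 (shut). In form: [[[dx, dy, dz], spin, grip], ...]. A call has 1 to 20 rows; each row shifts and turns the commanded pose from where the row before left it, along the tool's axes as they then stand; what a row does not reach is not made up. A row lasts 1/8 s, in which the tool goes at most 62.5 mm and 10.7 degrees, less where a joint would pass 70% of its speed; a pose out of reach is approached as far as the arm can. A call with a gripper value outside its range is refused whole. The fingers move at their own pace and stop on an object; "squeeze" is the grip in N (left out, the last holds). Time passes only in rows, so rows that do not move let the fingers close. It gives the time, the measured TCP pose, the force and the opening at its end, in the units of the state.
- robot.sense(): the state, without advancing time (a new reading comes with each control period).
- eyes.get_image(name): name is "scene" or "side" or "wrist"; returns a dict with "img" (400x640x3 uint8, blue, green, red), "fovy" (degrees; the focal length in pixels is half the picture's height over the tangent of half this angle, whatever the lens; pixels are square), "cx", "cy" (the principal point, pixels), "eye" and "attitude" of the camera in the world. Camera axes: x right, y up, looking along -z (the intrinsics and any distortion apply to the point x, -y, -z); pixel columns grow to the right and rows downward; lengths in mm; the calibration is good to about 2 mm. A picture is of the moment at which its call begins. There is no depth.
- robot.hand_in(): hands the job in, once; it reports no verdict.
Trained networks look in a picture, given as the dict that the camera call returned (one of the last four; its "shot" number tells which), for a name from the list of things; names that differ only in an ending like _2 or _b are one class to them, and where a whole thing is asked for, a point or a joint stands for the part that bears it (a point fixed in the world has none). Each returns a list of dicts, best first, with "score" (0 to 1); they miss things now and then, are a little off and sometimes report something else, mostly with a low value. They report only what shows in the picture. A call takes as long as a camera call. They do not tell look-alikes from the thing itself.
- eyes.cut_out(label, picture): "pixels" (400x640 bool, what is visible of it) and "extent" ([left, top, width, height] in pixels, round what is visible of it).
- eyes.pinpoint(label, picture): "xy" ([column, row] in pixels: a listed point, or the origin of a listed thing).
The state is a dict: "time_s": time; "qpos": joint angles; "qvel": joint speeds; "effort": joint torques, N m; "eef_pos": TCP position; "eef_rot": TCP orientation; "force": force on the tool from outside, world axes, zero at the start; "wrist_torque": the same for the moment, N m; "finger_gap": opening from 0.0 (shut) to 1.0 (fully open).
Only numpy, scipy, OpenCV 4.12 (cv2) and the standard library are available. Lean on these libraries where they do the work, as an engineer would, in place of code of your own. Each camera call takes 0.05 s, during which the arm holds its last target.

## Working session

There is one attempt and no reset: what is moved stays moved. The work goes in short steps, Python scripts to look and compute and a tool call to move; the robot and the scene stay as the last step left them, time stands still between calls to the robot, and variables do not carry over. Pictures are saved under pics/ and viewed, and the job is handed in when it is done.

Besides the shell and the picture viewer there is one more tool, called after "Request:" in YAML: its name, and indented under it one key for each argument. drive_tool: Moves the arm, as the interface text tells. Its arguments: {"type":"object","properties":{"plan":{"type":"array","items":{"type":"array"}},"squeeze":{"type":"number"}},"required":["plan"]}

```bash
ls; mkdir -p pics
cat > h.py <<'E'
import numpy as np, cv2
from scipy.spatial.transform import Rotation as R
from station import robot, eyes
def q2R(q): return R.from_quat([q[1],q[2],q[3],q[0]]).as_matrix()
def att(p):
    a=np.array(p['attitude'],float)
    return a if a.shape==(3,3) else q2R(a)
def f_(p): return 200/np.tan(np.radians(p['fovy'])/2)
def ray(p,uv):
    f=f_(p); d=np.array([(uv[0]-p['cx'])/f,-(uv[1]-p['cy'])/f,-1.]); d=att(p)@d
    return np.array(p['eye'],float),d/np.linalg.norm(d)
def proj(p,X):
    c=att(p).T@(np.array(X,float)-np.array(p['eye'])); f=f_(p)
    return np.array([p['cx']+f*c[0]/-c[2],p['cy']-f*c[1]/-c[2]])
def atz(p,uv,z):
    o,d=ray(p,uv); return o+d*(z-o[2])/d[2]
def tri(obs):
    A=np.zeros((3,3));b=np.zeros(3);
    for p,uv in obs:
        o,d=ray(p,uv);M=np.eye(3)-np.outer(d,d);A+=M;b+=M@o
    X=np.linalg.solve(A,b)
    return X,[np.linalg.norm(proj(p,X)-uv) for p,uv in obs]
E
python3 - <<'E'
from h import *
print(robot.sense())
for n in ["scene","side","wrist"]:
    p=eyes.get_image(n); cv2.imwrite(f"pics/{n}0.png",p['img']); print(n,{k:v for k,v in p.items() if k!='img'})
    for l in ["board","rack","stand","basket","clamp","clamp_pin","clamp_jaw_a","low_board_1","small_clamp"]:
        r=eyes.pinpoint(l,p); print(l,[(np.round(x['xy'],1).tolist(),round(x['score'],2)) for x in r[:4]])
E
```

```text
pics
{'time_s': 0.0, 'qpos': array([ 1.1752936 ,  0.60014514, -0.00256757,  1.60013213,  0.00174085,
        0.94288118, -0.07980002]), 'qvel': array([ 1.81165713e-05, -7.95405095e-04, -5.11053814e-04, -8.79361984e-04,
        5.07945379e-04,  1.14403258e-03, -1.10592469e-03]), 'effort': array([ 7.31260261e-04, -7.76453948e+01,  1.56578947e+00, -2.58015454e+01,
        1.24609668e-02,  9.00245563e-03, -1.78832812e-05]), 'eef_pos': array([ 227.10292252, -688.0171317 ,  230.40131419]), 'eef_rot': array([-7.64565328e-04,  9.87318703e-01,  1.58748756e-01, -1.64404602e-04]), 'force': array([-0.35497191,  0.21970381, -0.0126687 ]), 'wrist_torque': array([-0.00879949,  0.03363594,  0.00299688]), 'finger_gap': 0.999577996846297}
scene {'fovy': 45.148117557709654, 'cx': 325.722473152261, 'cy': 197.0017769713649, 'eye': array([1226.77425362,  318.16096451, 1092.63992414]), 'attitude': array([0.49444009, 0.18797463, 0.29300025, 0.79645803]), 'shot': 1}
board [([429.7, 292.0], 0.84), ([225.2, 180.3], 0.75)]
rack []
stand [([299.9, 186.2], 0.9), ([289.2, 131.7], 0.78), ([322.1, 241.7], 0.72), ([4
[... 698 characters left out ...]
.0, 273.6], 0.65)]
basket [([369.3, 321.6], 0.87)]
clamp [([378.3, 322.6], 0.75), ([398.8, 153.0], 0.2)]
clamp_pin [([381.0, 310.9], 0.74)]
clamp_jaw_a [([380.6, 320.9], 0.86)]
low_board_1 [([323.9, 145.4], 0.83), ([310.5, 150.4], 0.76), ([379.4, 309.9], 0.51)]
small_clamp [([363.6, 282.2], 0.55), ([382.2, 322.6], 0.52), ([293.4, 209.0], 0.22)]
wrist {'fovy': 69.74407187554058, 'cx': 318.58956163965473, 'cy': 194.5606507369092, 'eye': array([ 305.75102858, -661.19534858,  372.96838937]), 'attitude': array([ 0.79964584, -0.13096022,  0.09510136, -0.57824881]), 'shot': 3}
board []
rack []
stand [([35.6, 114.6], 0.91)]
basket []
clamp []
clamp_pin []
clamp_jaw_a []
low_board_1 []
small_clamp []
```

View pics/scene0.png

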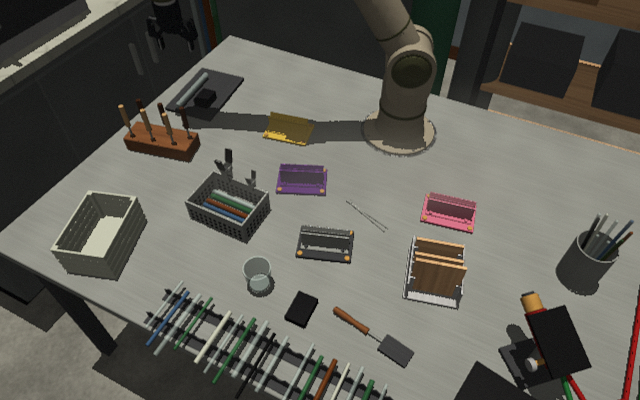

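View pics/side0.png

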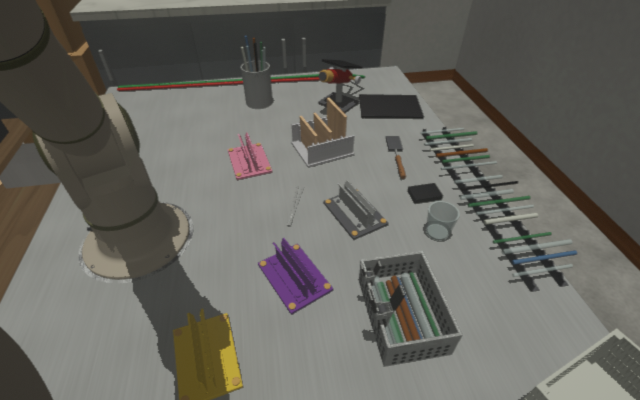

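View pics/wrist0.png

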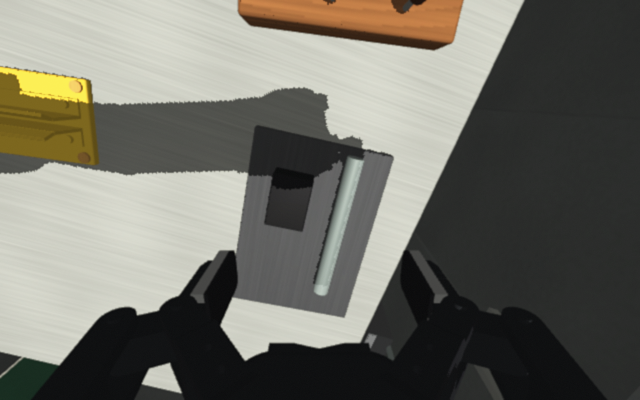

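Run:
```python
from h import *
s=eyes.get_image("scene"); d=eyes.get_image("side")
def crop(p,x,y,w,h,k,n): cv2.imwrite(n,cv2.resize(p['img'][y:y+h,x:x+w],None,fx=k,fy=k,interpolation=cv2.INTER_CUBIC))
a=cv2.resize(s['img'][180:320,380:500],None,fx=4,fy=4); b=cv2.resize(d['img'][85:180,270:370],None,fx=4,fy=4)
def pad(i,h): return cv2.copyMakeBorder(i,0,h-i.shape[0],0,0,cv2.BORDER_CONSTANT)
H=max(a.shape[0],b.shape[0]); cv2.imwrite("pics/c1.png",cv2.hconcat([pad(a,H),pad(b,H)])[:600,:800])
a=cv2.resize(s['img'][140:270,180:360],None,fx=4,fy=4); cv2.imwrite("pics/c2.png",a)
a=cv2.resize(d['img'][170:370,310:470],None,fx=3,fy=3); cv2.imwrite("pics/c3.png",a)
print('base',tri([(s,(429.7,292)),(d,(336.8,145))]))
print('stand',tri([(s,(322.1,241.7)),(d,(352.6,214.7))]))
print('basket',tri([(s,(241.8,196.5)),(d,(369.3,321.6))]))
print('clamp',tri([(s,(230,178.2)),(d,(378.3,322.6))]))
print('pin',tri([(s,(225,167.9)),(d,(381,310.9))]))
for l in ["rack","stand"]:
  for p in (s,d): print(l,[(np.round(atz(p,x['xy'],0)),x['score']) for x in eyes.pinpoint(l,p)])
```

```text
base (array([552.91650858, 292.33776851,   5.23294387]), [np.float64(1.1896086212506078), np.float64(0.9540278847982987)])
stand (array([529.62328567, -21.95281236,   3.66386973]), [np.float64(0.49256648872641184), np.float64(0.531844180298281)])
basket (array([ 4.88675821e+02, -3.13337998e+02, -4.08928192e-01]), [np.float64(0.43719677562420955), np.float64(0.6696191522979416)])
clamp (array([ 487.65659659, -348.34655536,   60.85839412]), [np.float64(1.259335182234447), np.float64(2.072732482233557)])
pin (array([ 489.29111578, -353.03330316,  105.01298033]), [np.float64(0.09759060692129329), np.float64(0.16433357672484358)])
rack []
rack [(array([504., 280.,   0.]), 0.87), (array([ 497., -314.,    0.]), 0.69)]
stand [(array([ 372., -177.,    0.]), 0.97), (array([272., 268.,   0.]), 0.97), (array([ 173., -323.,    0.]), 0.88), (array([535., -13.,   0.]), 0.69)]
stand [(array([ 359., -171.,   -0.]), 0.83), (array([531.,  -9.,   0.]), 0.69), (array([273., 251.,   0.]), 0.66)]
```

View pics/c1.png

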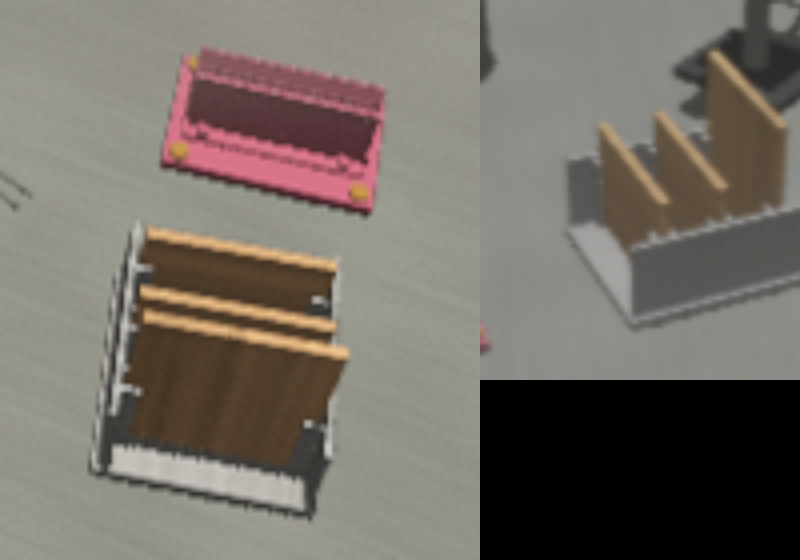

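View pics/c2.png

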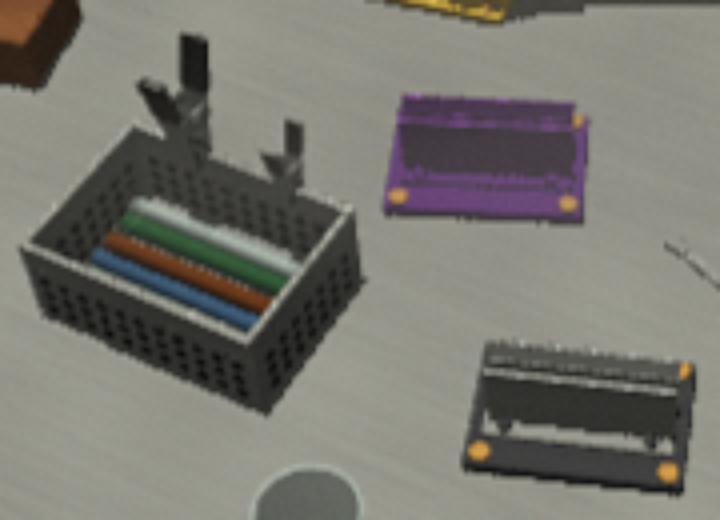

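View pics/c3.png

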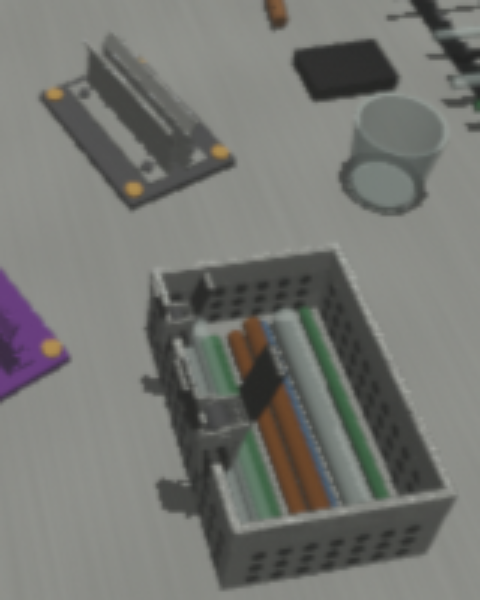

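Run:
```python
from h import *
s=eyes.get_image("scene"); d=eyes.get_image("side")
A,ea=tri([(s,(415.8,258.8)),(d,(346.5,116))]); B,eb=tri([(s,(467,268)),(d,(328.5,98.5))])
print(A,ea,B,eb,B-A,(A+B)/2, np.arctan2(*(B-A)[[1,0]]))
# pad-level mapping of tool axes
print(robot.sense()['eef_pos'])
# scene at z=140
print(atz(s,(415.8,258.8),140),atz(s,(467,268),140),atz(d,(346.5,116),140),atz(d,(328.5,98.5),140))
# stand corners ; scene base corners z=10
for c in [(466,470),(682,492),(695,362),(485,342)]:
    print('st',np.round(atz(s,(180+c[0]/4,140+c[1]/4),10)))
for c in [(40,97),(130,207),(235,160),(150,62)]:
    print('sd',np.round(atz(d,(310+c[0]/3,170+c[1]/3),10)))
```

```text
[565.52831836 238.62348422 139.38641059] [np.float64(0.9798225534526672), np.float64(0.813108563600803)] [535.92038332 353.62612197 137.24786366] [np.float64(1.3477016723768123), np.float64(1.0315301565857908)] [-29.60793504 115.00263775  -2.13854694] [550.72435084 296.1248031  138.31713713] 1.8227784966295764
[ 227.23815647 -688.46660708  231.27345485]
[563.50066944 239.7026415  140.        ] [534.4633687  354.96590988 140.        ] [566.4673423  234.69768105 140.        ] [536.42785166 344.05780695 140.        ]
st [612. -59.  10.]
st [563.  78.  10.]
st [461.  42.  10.]
st [511. -98.  10.]
sd [462.  32.  10.]
sd [ 509. -106.   10.]
sd [607. -72.  10.]
sd [569.  59.  10.]
```

```bash
cat >> h.py <<'E'
def toolyaw(q):
    M=q2R(q); return np.arctan2(M[1,0],M[0,0]), M
def cam_in_tool():
    p=eyes.get_image("wrist"); st=robot.sense(); M=q2R(st['eef_rot'])
    return p, M.T@(np.array(p['eye'])-st['eef_pos']), M.T@att(p)
def plan(pos,yaw,tpos,tyaw,n):
    # straight line with linear yaw; print rows
    out=[];p=np.array(pos,float);y=yaw
    d=(np.array(tpos,float)-p)/n;dy=(tyaw-yaw)/n
    for i in range(n):
        x=np.array([np.cos(y),np.sin(y),0]);yy=np.array([np.sin(y),-np.cos(y),0])
        out.append([[round(x@d/10,2),round(yy@d/10,2),round(-d[2]/10,2)],round(-dy,3)]);y+=dy
    return out
def delta(tpos,tyaw=None):
    st=robot.sense(); y,M=toolyaw(st['eef_rot'])
    d=M.T@(np.array(tpos,float)-st['eef_pos'])
    print('pos',np.round(st['eef_pos'],1),'yaw',round(y,4),'tool dxyz cm',np.round(d/10,2),'spin',None if tyaw is None else round(-((tyaw-y+np.pi)%(2*np.pi)-np.pi),4))
E
python3 - <<'E'
from h import *
p,o,A=cam_in_tool(); print(o); print(A)
print('axis in tool',-A[:,2])
E
```

```text
[  83.10822976   -1.28687007 -141.70559629]
[[-2.85211578e-04  9.47620272e-01  3.19399028e-01]
 [ 9.99999752e-01  6.45038597e-05  7.01587428e-04]
 [ 6.44235999e-04  3.19399149e-01 -9.47620055e-01]]
axis in tool [-3.19399028e-01 -7.01587428e-04  9.47620055e-01]
```

Request:
drive_tool:
  plan:
    - [[6,-0.5,-0.5],-0.087,0]
    - [[6,-0.5,-0.5],-0.087,0]
    - [[6,-0.5,-0.5],-0.087,0]
    - [[6,-0.5,-0.5],-0.087,0]
    - [[6,-0.5,-0.5],-0.087,0]
    - [[6,-0.5,-0.5],-0.087,0]
    - [[6,-0.5,-0.5],-0.087,0]
    - [[6,-0.5,-0.5],-0.087,0]
    - [[6,-0.5,-0.5],-0.087,0]
    - [[6,-0.5,-0.5],-0.087,0]
    - [[6,-0.5,-0.5],-0.087,0]
    - [[6,-0.5,-0.5],-0.087,0]
    - [[6,-0.5,-0.5],-0.087,0]
    - [[6,-0.5,-0.5],-0.087,0]
    - [[6,-0.5,-0.5],-0.087,0]

```text
time_s: 3.82
eef_pos: [673.8, 25.7, 306.4]
eef_rot: [0.0, 0.687, 0.727, 0.0]
force: [0.3, -0.3, -0.4]
finger_gap: 1.0
```

Run:
```python
from h import *
p=eyes.get_image("wrist"); cv2.imwrite("pics/w1.png",p['img']); delta([550.5,296,300],1.82)
```

```text
pos [672.6  37.  307.7] yaw 1.6408 tool dxyz cm [ 26.68 -10.37   0.92] spin -0.1792
```

View pics/w1.png

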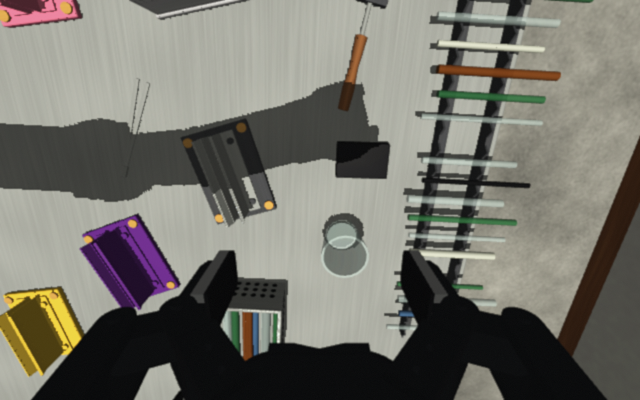

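Run:
```python
from h import *
p=eyes.get_image("wrist")
im=cv2.resize(p['img'][100:240,160:300],None,fx=4,fy=4,interpolation=cv2.INTER_CUBIC); cv2.imwrite("pics/w1c.png",im)
print(p['eye'])
```

```text
[667.34994874 119.47879409 449.86809217]
```

View pics/w1c.png

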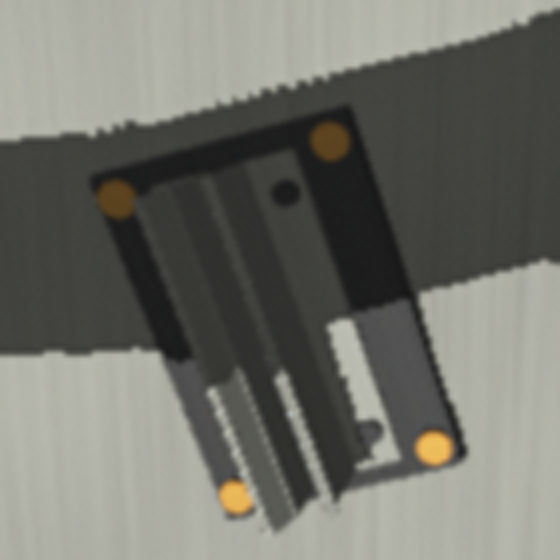

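Request:
drive_tool:
  plan:
    - [[5,-2,0],-0.04,0.4]
    - [[5,-2,0],-0.04,0.4]
    - [[5,-2,0],-0.04,0.4]
    - [[5,-2,0],-0.04,0.4]
    - [[5,-1.5,0],-0.02,0.4]
    - [[0,0,0],0,0.4]
    - [[0,0,0],0,0.4]

```text
time_s: 4.8
eef_pos: [546.8, 258.4, 306.2]
eef_rot: [0.0, 0.62, 0.784, -0.0]
force: [-0.1, -0.2, 0.0]
finger_gap: 0.601
```

Run:
```python
from h import *
p=eyes.get_image("wrist"); cv2.imwrite("pics/w2.png",p['img']); delta([550.5,296,300],1.82); print(robot.sense()['finger_gap'])
```

```text
pos [547.2 257.8 306.2] yaw 1.8021 tool dxyz cm [3.64 1.2  0.61] spin -0.0179
0.6023614228553036
```

View pics/w2.png

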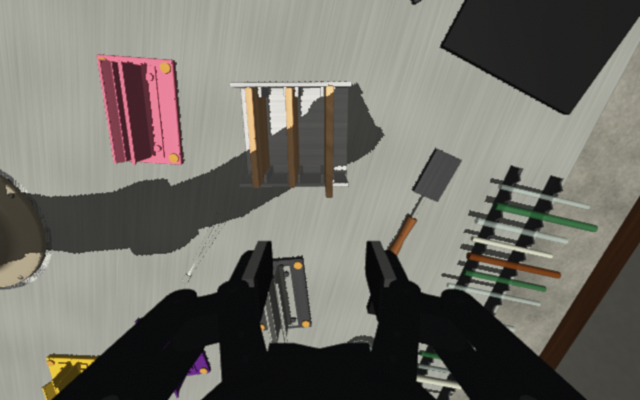

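Run:
```python
from h import *
p=eyes.get_image("wrist"); st=robot.sense(); y,M=toolyaw(st['eef_rot'])
cv2.imwrite("pics/w2c.png",cv2.resize(p['img'][75:205,220:360],None,fx=4,fy=4,interpolation=cv2.INTER_CUBIC))
for i in range(86,198,5):
    r=p['img'][i,318:342].astype(int); print(i,(r[:,2]-r[:,0]).tolist())
print([np.round(x['extent']) for x in eyes.cut_out('board',p)][:2])
```

```text
86 [4, 3, 5, 6, 6, 3, 4, 38, 86, 93, 93, 93, 95, 95, 95, 48, 11, 4, 3, 3, 3, 3, 3, 2]
91 [7, 7, 7, 7, 8, 11, 26, 62, 95, 86, 84, 84, 84, 87, 97, 63, 14, 2, 1, 3, 3, 2, 2, 3]
96 [6, 6, 4, 3, 4, 10, 26, 60, 93, 85, 72, 56, 49, 48, 43, 24, 6, 3, 2, 2, 2, 2, 2, 1]
101 [1, 1, 1, 3, 2, 10, 26, 34, 43, 48, 48, 47, 48, 47, 43, 22, 4, 1, 2, 2, 2, 2, 2, 2]
106 [3, 2, 2, 3, 4, 12, 26, 35, 43, 46, 47, 47, 47, 47, 42, 21, 5, 2, 2, 2, 2, 2, 1, 1]
111 [3, 3, 3, 2, 3, 10, 26, 34, 42, 45, 46, 45, 47, 47, 40, 16, 4, 1, 1, 2, 3, 1, 2, 1]
116 [2, 2, 2, 3, 3, 12, 25, 34, 41, 45, 44, 45, 45, 45, 39, 16, 4, 3, 2, 3, 3, 3, 3, 4]
121 [2, 2, 2, 2, 3, 12, 25, 35, 42, 47, 46, 46, 46, 46, 38, 16, 3, 2, 3, 3, 3, 2, 3, 2]
126 [2, 2, 2, 3, 3, 11, 26, 35, 43, 46, 47, 47, 48, 48, 41, 17, 4, 3, 1, 2, 3, 2, 2, 3]
131 [2, 2, 2, 1, 4, 11, 26, 35, 43, 47, 47, 46, 47, 49, 40, 17, 4, 1, 2, 2, 2, 2, 2, 3]
136 [3, 3, 2, 2, 3, 11, 27, 35, 44, 48, 50, 49, 50, 50, 40, 13, 2, 3, 2, 2, 2, 3, 2, 2]
141 [3, 3, 3, 3, 3, 11, 25, 34, 42, 46, 48, 48, 48, 49, 40, 13, 2, 2, 2, 2, 3, 2, 2, 2]
146 [2, 3, 3, 2, 4, 11, 24, 32, 37, 40, 40, 41,
[... 282 characters left out ...]
, 3, 3, 2, 3, 2, 2, 3]
166 [2, 1, 2, 3, 4, 11, 24, 33, 41, 44, 45, 45, 45, 43, 29, 9, 3, 5, 4, 3, 5, 8, 8, 8]
171 [2, 3, 2, 2, 2, 7, 22, 32, 40, 44, 44, 44, 45, 43, 30, 9, 3, 3, 2, 2, 2, 2, 2, 3]
176 [2, 3, 1, 2, 1, 5, 18, 31, 39, 41, 41, 40, 41, 40, 28, 8, 3, 3, 3, 2, 3, 2, 2, 2]
181 [2, 2, 2, 2, 3, 3, 13, 27, 38, 41, 43, 42, 43, 41, 28, 10, 4, 3, 3, 2, 3, 3, 3, 3]
186 [8, 8, 9, 8, 8, 8, 9, 19, 37, 42, 41, 41, 41, 38, 24, 11, 9, 9, 9, 9, 8, 9, 9, 9]
191 [9, 9, 8, 9, 9, 9, 9, 20, 38, 44, 43, 43, 44, 39, 24, 11, 9, 9, 10, 10, 9, 9, 9, 8]
196 [9, 10, 9, 8, 10, 10, 10, 16, 30, 36, 37, 36, 37, 31, 18, 11, 9, 9, 8, 8, 9, 10, 9, 9]
[array([323.,  84.,  10., 112.]), array([353., 341.,  18.,   4.])]
```

View pics/w2c.png

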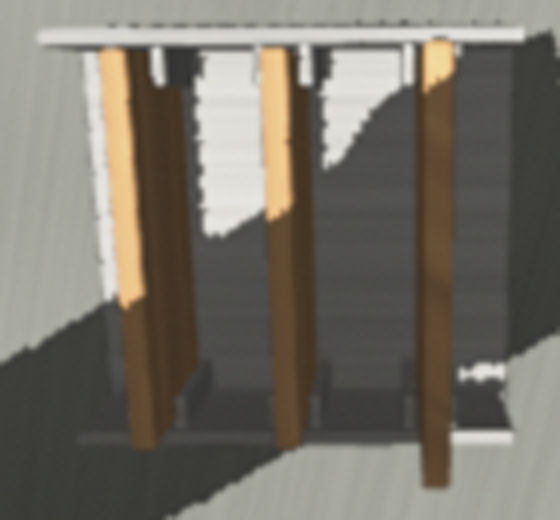

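Run:
```python
from h import *
p=eyes.get_image("wrist"); st=robot.sense()
A=atz(p,(329.6,85),140);B=atz(p,(328.6,196.7),140)
print(A,B,np.linalg.norm(A-B),(A+B)/2,np.arctan2(A[1]-B[1],A[0]-B[0]))
c=(A+B)/2; yaw=np.arctan2(A[1]-B[1],A[0]-B[0])
delta([c[0],c[1],103],yaw)
```

```text
[536.87955396 353.57203667 140.        ] [564.21548838 238.32513813 140.        ] 118.44450571413319 [550.54752117 295.9485874  140.        ] 1.8036869520592542
pos [547.2 257.7 306.1] yaw 1.8015 tool dxyz cm [ 3.66  1.2  20.31] spin -0.0022
```

Request:
drive_tool:
  plan:
    - [[1.86,0.6,3],0,0.55]
    - [[1.8,0.6,3],0,0.55]
    - [[0,0,4],0,0.55]
    - [[0,0,4],0,0.55]
    - [[0,0,0],0,0.55]
    - [[0,0,0],0,0.55]

```text
time_s: 5.75
eef_pos: [550.5, 297.5, 167.5]
eef_rot: [0.0, 0.62, 0.784, 0.001]
force: [0.7, -0.3, 0.7]
finger_gap: 0.45
```

Run:
```python
from h import *
p=eyes.get_image("wrist"); cv2.imwrite("pics/w3.png",p['img']); delta([550.5,296,104],1.804); print(robot.sense()['finger_gap'])
```

```text
pos [550.7 297.7 168. ] yaw 1.8031 tool dxyz cm [-0.17 -0.07  6.4 ] spin -0.0009
0.45241115886045696
```

View pics/w3.png

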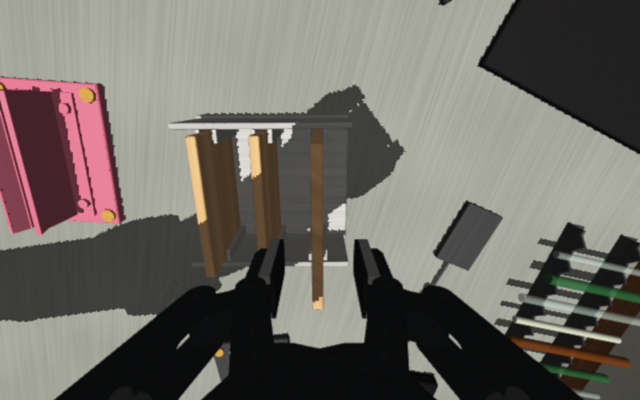

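Run:
```python
from h import *
p=eyes.get_image("wrist"); 
A=atz(p,(317.2,128.2),140);B=atz(p,(318.2,309.3),140)
print(A,B,np.linalg.norm(A-B),(A+B)/2,np.arctan2(A[1]-B[1],A[0]-B[0]))
c=(A+B)/2;delta([c[0],c[1],104],None)
```

```text
[535.37244194 362.95790208 140.        ] [565.23027281 238.85852425 140.        ] 127.64068960361601 [550.30135737 300.90821317 140.        ] 1.8069049005836226
pos [550.7 297.8 168.1] yaw 1.8032 tool dxyz cm [0.3  0.02 6.41] spin None
```

Request:
drive_tool:
  plan:
    - [[-0.1,0,3.2],0,0.55]
    - [[0,0,3.2],0,0.55]
    - [[0,0,0],0,0.55]
    - [[0,0,0],0,0.8]
    - [[0,0,0],0,0.95]
    - [[0,0,0],0,1]
    - [[0,0,0],0,1]
  squeeze: 40

```text
time_s: 6.72
eef_pos: [550.5, 297.0, 104.2]
eef_rot: [0.0, 0.62, 0.785, 0.001]
force: [-1.7, -1.7, 6.5]
finger_gap: 0.089
```

Run:
```python
from h import *
print(robot.sense())
```

```text
{'time_s': 6.725, 'qpos': array([-0.32847151,  0.66394328, -0.39013175,  1.92031409,  0.40819547,
        0.63277889, -0.74346164]), 'qvel': array([-4.41293334e-04,  1.46628374e-03, -8.23047637e-04, -1.61522743e-04,
        3.32824285e-04,  1.92046212e-04, -4.95054001e-05]), 'effort': array([  0.1361147 , -68.45538139,  -4.67651144, -16.8740952 ,
         0.13132987,  -0.51327087,  -0.10124389]), 'eef_pos': array([550.49660952, 297.00270008, 104.15254069]), 'eef_rot': array([4.96985415e-04, 6.20040427e-01, 7.84568971e-01, 1.07299826e-03]), 'force': array([-1.67761782, -1.66801063,  6.5353835 ]), 'wrist_torque': array([-0.14940636,  0.40939726,  0.12091103]), 'finger_gap': 0.08889630731468084}
```

Request:
drive_tool:
  plan:
    - [[0,0,-0.5],0,1]
    - [[0,0,-1.5],0,1]
    - [[0,0,-2],0,1]
    - [[0,0,-2],0,1]
    - [[0,0,-2],0,1]
    - [[0,0,-2],0,1]
    - [[0,0,0],0,1]

```text
time_s: 7.6
eef_pos: [550.7, 297.0, 204.5]
eef_rot: [0.001, 0.62, 0.784, 0.002]
force: [-0.5, -0.5, -1.4]
finger_gap: 0.089
```

Run:
```python
from h import *
p=eyes.get_image("wrist"); cv2.imwrite("pics/w4.png",p['img']); delta([537,-12,204],1.91); st=robot.sense();print(st['finger_gap'],st['force'])
d=eyes.get_image("side"); cv2.imwrite("pics/s4.png",d['img'])
```

```text
pos [550.2 296.5 203.3] yaw 1.8036 tool dxyz cm [-29.72  -8.41  -0.1 ] spin -0.1064
0.08625601094945938 [-0.05769898  0.42051863 -1.8537264 ]
```

View pics/w4.png

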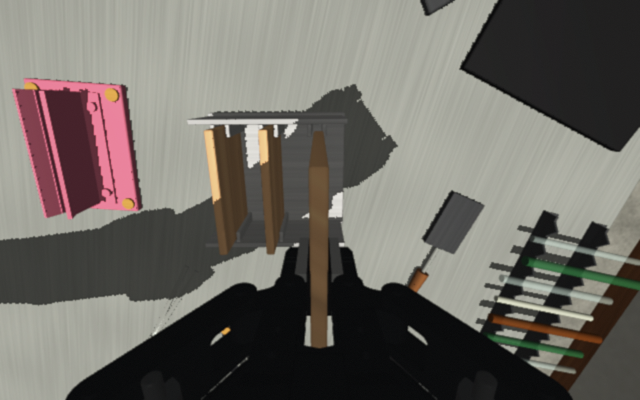

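View pics/s4.png

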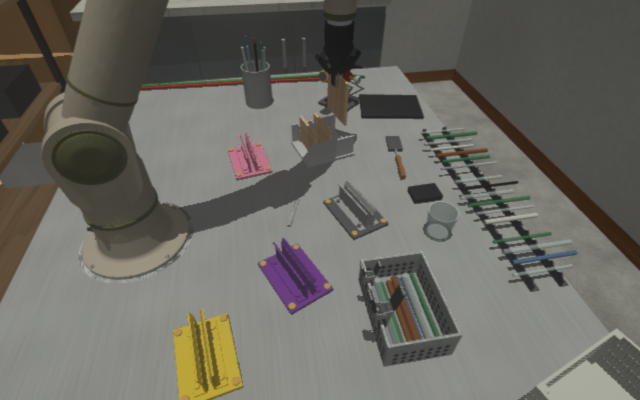

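```bash
cat > bt.py <<'E'
from h import *
p=eyes.get_image("wrist"); st=robot.sense(); M=q2R(st['eef_rot'])
im=p['img']; cv2.imwrite("pics/w4c.png",cv2.resize(im[120:360,270:370],None,fx=2.5,fy=2.5,interpolation=cv2.INTER_CUBIC))
g=im.astype(int); print([(i,g[i,319].tolist()) for i in list(range(160,173))+list(range(312,320))+list(range(340,352))])
for a in (166.5,167.5):
  for b in (347.5,):
    z=st['eef_pos'][2]+36
    A=atz(p,(318.5,a),z);B=atz(p,(319,b),z)
    print((M.T@(A-st['eef_pos'])),(M.T@(B-st['eef_pos'])),np.linalg.norm(A-B))
E
python3 bt.py
```

```text
[(160, [46, 66, 86]), (161, [46, 67, 86]), (162, [45, 66, 87]), (163, [46, 66, 87]), (164, [45, 66, 86]), (165, [46, 66, 87]), (166, [48, 70, 91]), (167, [53, 77, 99]), (168, [55, 80, 105]), (169, [55, 81, 105]), (170, [55, 81, 106]), (171, [57, 82, 107]), (172, [56, 82, 107]), (312, [50, 72, 93]), (313, [50, 72, 94]), (314, [50, 73, 96]), (315, [50, 73, 95]), (316, [50, 74, 95]), (317, [51, 74, 96]), (318, [51, 74, 97]), (319, [51, 74, 97]), (340, [50, 74, 95]), (341, [51, 74, 96]), (342, [50, 73, 95]), (343, [50, 74, 95]), (344, [51, 74, 96]), (345, [52, 74, 97]), (346, [52, 75, 98]), (347, [47, 68, 88]), (348, [25, 34, 43]), (349, [11, 12, 12]), (350, [12, 12, 10]), (351, [13, 12, 11])]
[ 58.98111644   1.05253689 -36.01931989] [-28.94812443   1.24177041 -35.99165056] 87.92944885741095
[ 58.59450339   1.05232325 -36.01919757] [-28.94812443   1.24177041 -35.99165056] 87.54283714378052
```

View pics/w4c.png

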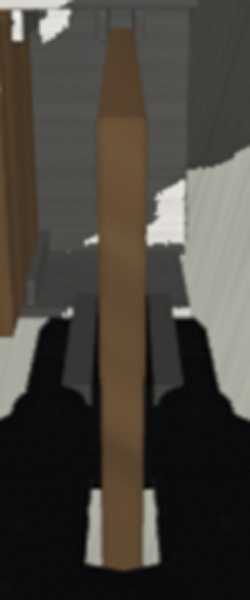

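Run:
```python
from h import *
st=robot.sense(); 
p=eyes.get_image("wrist"); 
# w1 camera: eye known; yaw of tool ~1.6408
q=dict(p); q['eye']=np.array([667.34994874,119.47879409,449.86809217])
Rz=R.from_euler('z',1.6408-toolyaw(st['eef_rot'])[0]).as_matrix()
def at(z,uv):
    f=f_(p); d=np.array([(uv[0]-p['cx'])/f,-(uv[1]-p['cy'])/f,-1.]); d=Rz@att(p)@d
    return q['eye']+d*(z-q['eye'][2])/d[2]
C=[at(10,(160+c[0]/4,100+c[1]/4)) for c in [(92,178),(350,105),(466,458),(226,518)]]
for c in C: print(c)
print(np.mean(C,0)); 
for a,b in [(0,3),(1,2)]: e=C[a]-C[b]; print(np.linalg.norm(e),np.arctan2(e[1],e[0]))
for a,b in [(1,0),(2,3)]: e=C[a]-C[b]; print(np.linalg.norm(e),np.arctan2(e[1],e[0])+np.pi/2)
```

```text
[464.77615806  37.9673035   10.        ]
[563.38911054  72.16748963  10.        ]
[609.99937648 -67.67348006  10.        ]
[ 509.65177151 -102.12129729   10.        ]
[536.95410415 -14.91499606  10.        ]
147.10077074633804 1.8808052704363651
147.4042526428405 1.8925250594178906
104.37512696184238 1.9046285181726534
106.0956829330521 1.9014763916133346
```

Run:
```python
from h import *
for r in plan([550.2,296.5,203.3],1.8036,[578,-138,213],1.895,10): print(r)
```

```text
[[np.float64(-4.29), np.float64(-0.73), np.float64(-0.1)], -0.009]
[[np.float64(-4.29), np.float64(-0.77), np.float64(-0.1)], -0.009]
[[np.float64(-4.28), np.float64(-0.81), np.float64(-0.1)], -0.009]
[[np.float64(-4.27), np.float64(-0.85), np.float64(-0.1)], -0.009]
[[np.float64(-4.26), np.float64(-0.89), np.float64(-0.1)], -0.009]
[[np.float64(-4.25), np.float64(-0.93), np.float64(-0.1)], -0.009]
[[np.float64(-4.25), np.float64(-0.97), np.float64(-0.1)], -0.009]
[[np.float64(-4.24), np.float64(-1.0), np.float64(-0.1)], -0.009]
[[np.float64(-4.23), np.float64(-1.04), np.float64(-0.1)], -0.009]
[[np.float64(-4.22), np.float64(-1.08), np.float64(-0.1)], -0.009]
```

Request:
drive_tool:
  plan:
    - [[-2.3,-0.4,-0.1],-0.009,1]
    - [[-4,-0.8,-0.1],-0.009,1]
    - [[-4.3,-0.8,-0.1],-0.009,1]
    - [[-4.3,-0.85,-0.1],-0.009,1]
    - [[-4.3,-0.9,-0.1],-0.009,1]
    - [[-4.3,-0.9,-0.1],-0.009,1]
    - [[-4.3,-0.95,-0.1],-0.009,1]
    - [[-4.2,-1,-0.1],-0.009,1]
    - [[-4.2,-1,-0.1],-0.009,1]
    - [[-4,-1,-0.1],-0.01,1]
    - [[-2.3,-0.5,0],0,1]
    - [[0,0,0],0,1]
    - [[0,0,0],0,1]

```text
time_s: 9.43
eef_pos: [578.8, -136.2, 211.8]
eef_rot: [-0.001, 0.583, 0.812, 0.0]
force: [-1.1, 0.8, -1.5]
finger_gap: 0.089
```

Run:
```python
from h import *
p=eyes.get_image("wrist"); cv2.imwrite("pics/w5.png",p['img']); delta([537,-15,213],1.895); st=robot.sense();print(st['finger_gap'],st['force'])
```

```text
pos [ 579.  -135.8  211.9] yaw 1.8965 tool dxyz cm [12.79 -0.11 -0.09] spin 0.0015
0.08848631477188122 [ 0.25029469  0.8019546  -1.82485413]
```

View pics/w5.png

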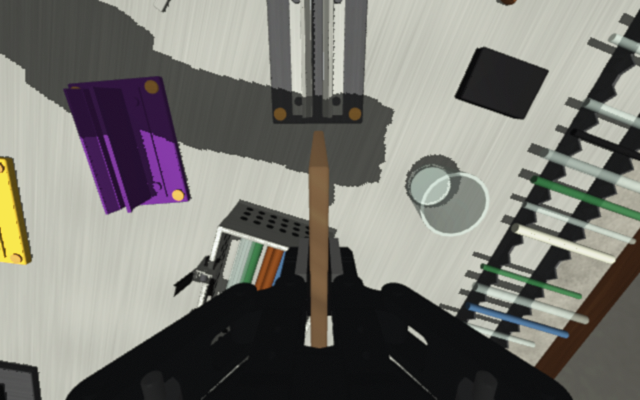

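Run:
```python
from h import *
p=eyes.get_image("wrist"); st=robot.sense(); M=q2R(st['eef_rot'])
cv2.imwrite("pics/w5c.png",cv2.resize(p['img'][0:150,260:380],None,fx=5,fy=4,interpolation=cv2.INTER_CUBIC)[:600])
t=lambda X:np.round(M.T@(X-st['eef_pos']),1)
C=[t(atz(p,c,10)) for c in [(273.5,123),(364,122)]]; print(C, (C[0]+C[1])/2)
print(p['img'][20:110:10,295:346].astype(int).sum(2)//3)
```

```text
[array([ 56. , -51.8, 202.1]), array([ 57. ,  53.6, 202.1])] [ 56.5   0.9 202.1]
[[203 203 203 204 200 183 180 186 180 139 106  99  99  99 119 151  96  41
   48  84  98  96  95  95  95  94  87 104 146 131 116 115 113 134 178 182
  182 184 173 194 205 207 207 206 209 210 208 209 202 163 111]
 [206 205 205 207 200 175 176 183 180 150 112 100  99  99 107 118  78  41
   33  49  85  96  95  95  95  94  90  89 107 115 116 114 108 122 177 182
  179 170 136 174 203 208 208 208 210 210 209 211 200 148 104]
 [207 206 206 208 203 185 180 180 179 160 117  99  98  99 106 116  77  41
   48  84  96  97  95  95  95  94  90  90 108 115 115 114 109 119 164 177
  176 170 137 143 194 208 209 210 211 211 210 213 197 124  89]
 [209 207 208 209 211 209 195 183 183 179 129  99  97  98 110 127  80  39
   34  56  87  96  94  93  94  94  91  90 107 115 114 113 110 120 163 176
  169 148 146 195 210 211 210 211 212 212 213 211 180 123  95]
 [212 209 209 210 212 210 192 180 184 186 126  95  97  99  99  94  71  46
   46  78  94  97  94  94  94  93  91  92 108 116 114 112 108 120 162 175
  167 131 126 192 210 211 2
[... 180 characters left out ...]
174
  163 148 195 215 212 212 213 212 213 213 216 206 148 102  95]
 [216 214 212 213 215 212 192 180 180 170 114  92  97  98  99  94  61  40
   32  48  86  97  95  95  94  95  89  80 104 114 114 112 116 139 167 174
  160 131 181 212 215 214 213 214 213 214 217 204 140  99  95]
 [220 217 215 214 215 213 194 181 181 176 138 106  98  97  99  98  84  54
   48  79  96  97  96  96  96  94  88  77 103 114 114 113 119 146 169 174
  164 132 160 205 215 215 214 215 214 216 212 176 121  98  96]
 [ 38  35  35  34  35  35  44  65  70  70  67  63  62  61  61  62  61  47
   36  34  34  34  35  34  34  33  35  44  58  61  60  60  62  66  68  70
   67  47  35  34  35  35  34  34  39  60  71  59  41  35  33]]
```

View pics/w5c.png

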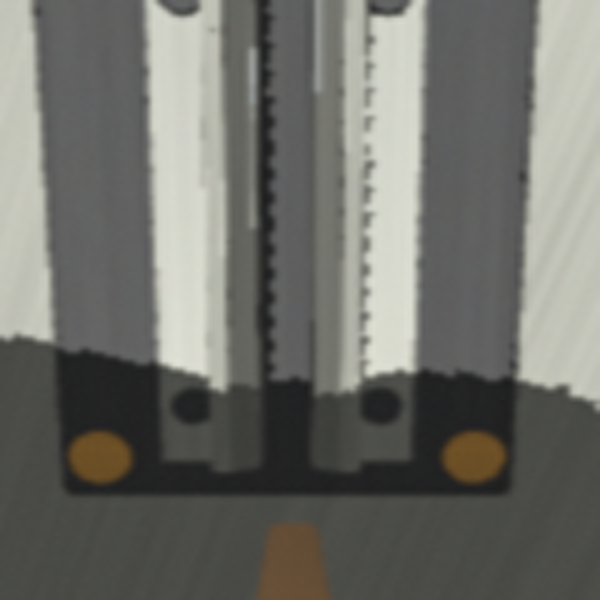

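Run:
```python
from h import *
p=eyes.get_image("wrist"); st=robot.sense(); M=q2R(st['eef_rot'])
t=lambda X:np.round(M.T@(X-st['eef_pos']),1)
g=lambda c,z:t(atz(p,(260+(c[0]-2)/5,(c[1]-1.5)/4),z))
for n,c,z in [('L0',(65,493),10),('R0',(511,492),10),('Ltop',(36,0),10),('Rtop',(538,0),10),
 ('sl50a',(262,460),50),('sr50a',(312,460),50),('sl50b',(262,100),50),('sr50b',(314,100),50),('Lo',(212,465),63),('Ro',(360,465),63),('boltL',(100,457),12),('boltR',(474,457),12),
 ('bdL',(270,523),118),('bdR',(315,523),118)]: print(n,g(c,z))
for c in [(310,167),(328,167)]: print('bt',t(atz(p,c,st['eef_pos'][2]+36)))
```

```text
L0 [ 56.3 -52.8 202.2]
R0 [ 56.5  51.2 202.2]
Ltop [179.7 -52.5 202.3]
Rtop [179.7  50.9 202.3]
sl50a [ 67.6  -5.9 162.2]
sr50a [ 67.6   4.3 162.2]
sl50b [148.5  -5.3 162.3]
sr50b [148.5   4.4 162.3]
Lo [ 67.1 -15.4 149.2]
Ro [ 67.1  13.6 149.2]
boltL [ 66.5 -43.9 200.2]
boltR [ 66.5  41.9 200.2]
bdL [58.9 -3.1 94.2]
bdR [58.9  4.1 94.2]
bt [ 58.9  -2.2 -36. ]
bt [ 58.9   4.5 -36. ]
```

Request:
drive_tool:
  plan:
    - [[2.5,0,0],0,1]
    - [[4,0,0],0,1]
    - [[4,-0.1,0],0,1]
    - [[2.8,0,0],0,1]
    - [[0,0,2],0,1]
    - [[0,0,1.6],0,1]
    - [[0,0,0],0,1]
    - [[0,0,0],0,1]

```text
time_s: 10.58
eef_pos: [536.0, -11.5, 176.4]
eef_rot: [-0.0, 0.584, 0.812, 0.0]
force: [0.0, -0.5, -1.7]
finger_gap: 0.088
```

Run:
```python
from h import *
p=eyes.get_image("wrist"); cv2.imwrite("pics/w6.png",p['img']); delta([537,-15,104],1.895); st=robot.sense();print(st['finger_gap'],st['force'])
s=eyes.get_image("scene");d=eyes.get_image("side")
a=cv2.resize(s['img'][170:280,270:370],None,fx=4,fy=4);b=cv2.resize(d['img'][130:240,310:400],None,fx=4,fy=4)
cv2.imwrite("pics/v6.png",cv2.hconcat([a,b]))
```

```text
pos [536.1 -11.6 176.6] yaw 1.8943 tool dxyz cm [-0.35 -0.03  7.26] spin -0.0007
0.08602551057560391 [-0.16233749  0.58883474 -1.27761479]
```

View pics/w6.png

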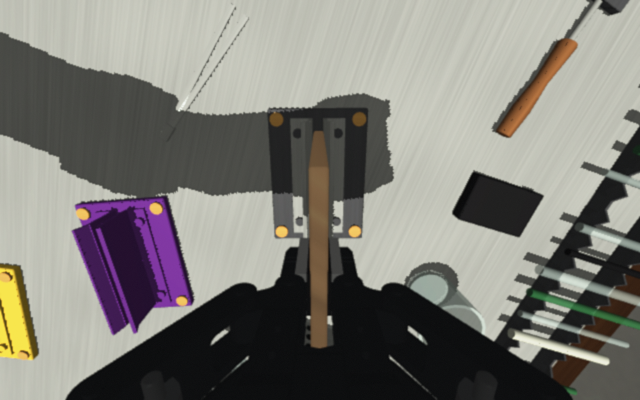

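View pics/v6.png

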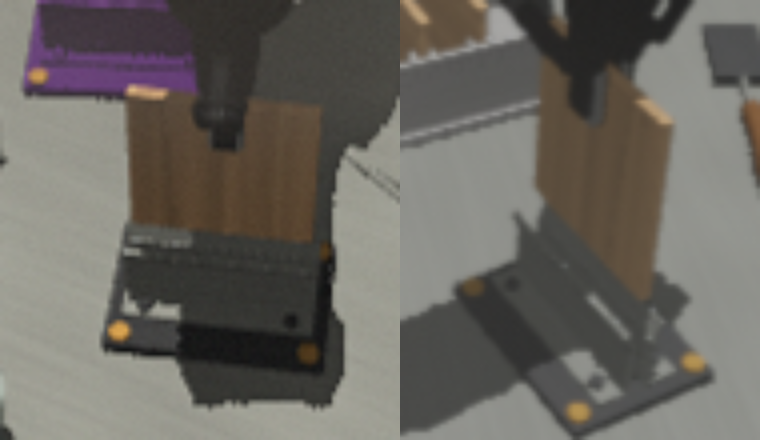

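Run:
```python
from h import *
p=eyes.get_image("wrist"); st=robot.sense(); M=q2R(st['eef_rot'])
cv2.imwrite("pics/w6c.png",cv2.resize(p['img'][95:245,260:380],None,fx=5,fy=4,interpolation=cv2.INTER_CUBIC)[:600])
t=lambda X:np.round(M.T@(X-st['eef_pos']),1)
for c in [(268,108),(368,108),(274,238),(362,238)]: print(t(atz(p,c,10)))
for c in [(277,119),(359.5,119),(282,232),(354.5,232)]: print('bolt',t(atz(p,c,12)))
```

```text
[ 73.8 -51.1 166.7]
[ 73.8  51.8 166.7]
[-74.9 -52.3 166.7]
[-74.9  52.8 166.8]
bolt [ 63.  -42.1 164.7]
bolt [ 63.   43.3 164.7]
bolt [-66.  -42.2 164.7]
bolt [-66.   43.2 164.8]
```

View pics/w6c.png

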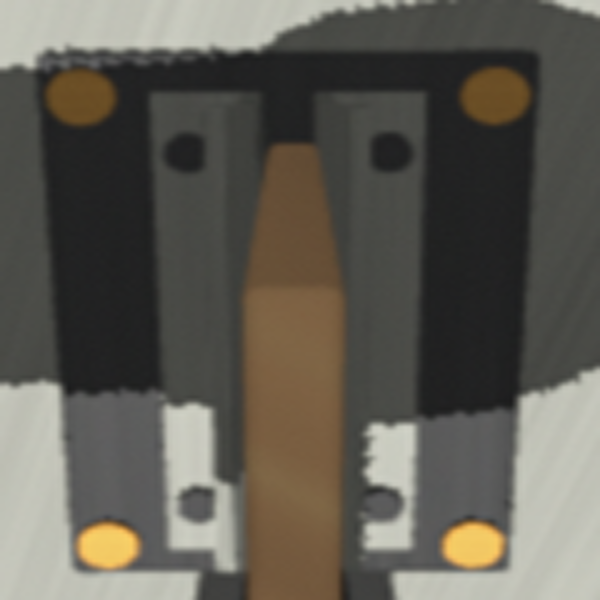

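Request:
drive_tool:
  plan:
    - [[0,0,1.5],0,1]
    - [[0,0,1.5],0,1]
    - [[0,0,1.2],0,1]
    - [[0,0,1],0,1]
    - [[0,0,0.8],0,1]
    - [[0,0,0.5],0,1]
    - [[0,0,0],0,1]

```text
time_s: 11.65
eef_pos: [535.7, -11.5, 111.0]
eef_rot: [-0.0, 0.584, 0.812, -0.0]
force: [0.2, 0.5, -0.4]
finger_gap: 0.087
```

Run:
```python
from h import *
delta([537,-15,104],1.895); st=robot.sense();print(st['finger_gap'],st['force'],st['wrist_torque'])
```

```text
pos [535.7 -11.5 111. ] yaw 1.8949 tool dxyz cm [-0.38  0.01  0.7 ] spin -0.0001
0.08690481613323298 [ 0.22732169  0.52371565 -0.42246476] [-0.01937209 -0.01449118  0.01866293]
```

Request:
drive_tool:
  plan:
    - [[0,0,0.4],0,1]
    - [[0,0,0.2],0,1]
    - [[0,0,0.1],0,1]
    - [[0,0,0],0,1]

```text
time_s: 12.15
eef_pos: [535.8, -11.5, 104.3]
eef_rot: [0.0, 0.584, 0.812, -0.0]
force: [0.6, 0.1, -0.6]
finger_gap: 0.082
```

Run:
```python
from h import *
delta([537,-15,104],1.895); st=robot.sense();print(st['finger_gap'],st['force'],st['wrist_torque'])
p=eyes.get_image("wrist");M=q2R(st['eef_rot']);cv2.imwrite("pics/w7.png",p['img'])
t=lambda X:np.round(M.T@(X-st['eef_pos']),1)
s=eyes.get_image("scene");d=eyes.get_image("side")
a=cv2.resize(s['img'][170:280,270:370],None,fx=4,fy=4);b=cv2.resize(d['img'][130:240,310:400],None,fx=4,fy=4)
cv2.imwrite("pics/v7.png",cv2.hconcat([a,b]))
```

```text
pos [535.8 -11.5 104.3] yaw 1.8948 tool dxyz cm [-0.37  0.    0.03] spin -0.0002
0.08225147063241449 [ 0.61855672  0.12101765 -0.63453205] [-0.05685496  0.01231753  0.03148367]
```

View pics/w7.png

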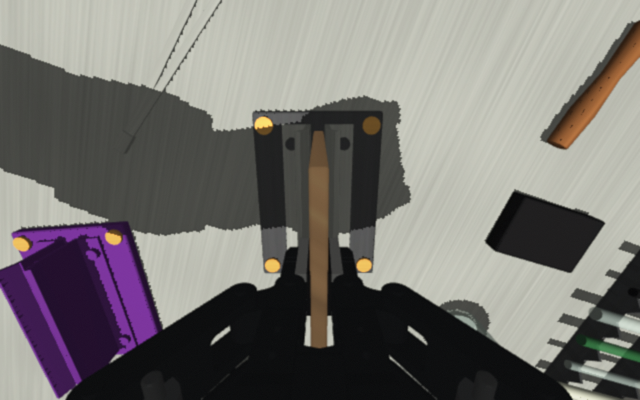

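View pics/v7.png

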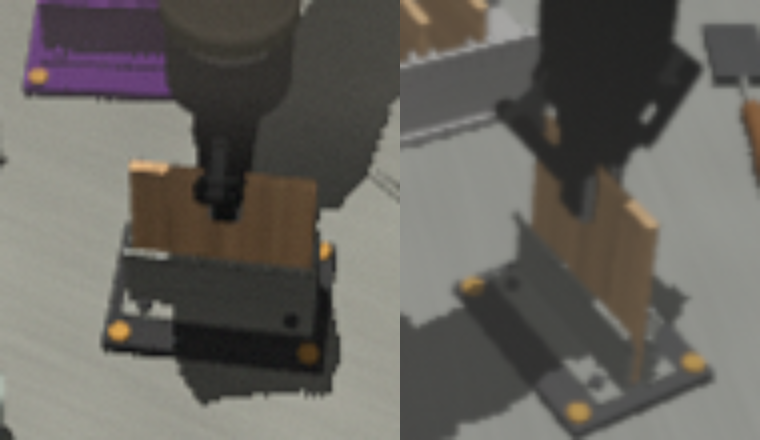

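Request:
drive_tool:
  plan:
    - [[0,0,0.1],0,1]
    - [[0,0,0.1],0,1]
    - [[0,0,0],0,1]

```text
time_s: 12.68
eef_pos: [536.3, -11.4, 104.1]
eef_rot: [0.001, 0.584, 0.812, 0.0]
force: [-4.0, -0.4, 23.7]
finger_gap: 0.09
```

Run:
```python
from h import *
delta([537,-15,104],1.895); st=robot.sense();print(st['finger_gap'],st['force'],st['wrist_torque'])
p=eyes.get_image("wrist");M=q2R(st['eef_rot'])
t=lambda X:np.round(M.T@(X-st['eef_pos']),1)
for c in [(263,125),(372,125),(272.5,265),(364,265)]: print('bolt',t(atz(p,c,12)))
print('board bot end',t(atz(p,(317.5,131),12)),t(atz(p,(318.5,167),140)))
cv2.imwrite("pics/w8c.png",cv2.resize(p['img'][95:285,250:390],None,fx=4,fy=3,interpolation=cv2.INTER_CUBIC)[:600])
```

```text
pos [536.3 -11.4 104.1] yaw 1.8948 tool dxyz cm [-0.36 -0.04  0.01] spin -0.0002
0.08978115954795851 [-4.02887569 -0.43194536 23.69348486] [-7.07654954e-02  1.37529269e+00 -1.29108683e-03]
bolt [ 63.2 -43.2  91.9]
bolt [63.1 43.3 92. ]
bolt [-64.7 -42.3  92.1]
bolt [-64.8  43.4  92.2]
board bot end [58.5  0.  92. ] [ 58.8   1.  -36. ]
```

View pics/w8c.png

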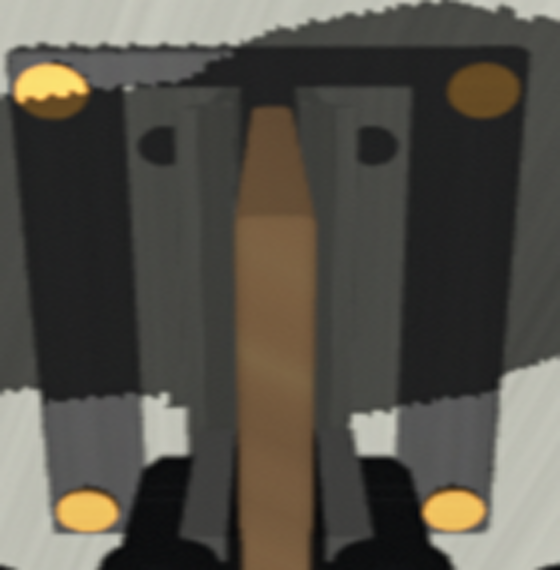

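Request:
drive_tool:
  plan:
    - [[0,0,-0.15],0,1]
    - [[0,0,0],0,0.85]
    - [[0,0,0],0,0.6]
    - [[0,0,0],0,0.5]
    - [[0,0,0],0,0.5]
    - [[0,0,-2],0,0.5]
    - [[0,0,-3],0,0.5]
    - [[0,0,-5],0,0.5]
    - [[0,0,-5],0,0.3]
    - [[0,0,0],0,0.1]
    - [[0,0,0],0,0]

```text
time_s: 14.1
eef_pos: [535.4, -11.8, 253.4]
eef_rot: [0.0, 0.584, 0.812, -0.0]
force: [-1.0, 0.3, -0.2]
finger_gap: 1.002
```

Run:
```python
from h import *
delta([489,-353,300],None); st=robot.sense();print(st['finger_gap'],st['force'])
p=eyes.get_image("wrist");cv2.imwrite("pics/w9.png",p['img'])
s=eyes.get_image("scene");d=eyes.get_image("side")
a=cv2.resize(s['img'][170:280,270:370],None,fx=4,fy=4);b=cv2.resize(d['img'][130:240,310:400],None,fx=4,fy=4)
cv2.imwrite("pics/v9.png",cv2.hconcat([a,b]))
```

```text
pos [535.4 -11.8 253.4] yaw 1.8945 tool dxyz cm [-30.87 -15.26  -4.64] spin None
1.0022143356754518 [-1.03002996  0.31465296 -0.17237225]
```

View pics/w9.png

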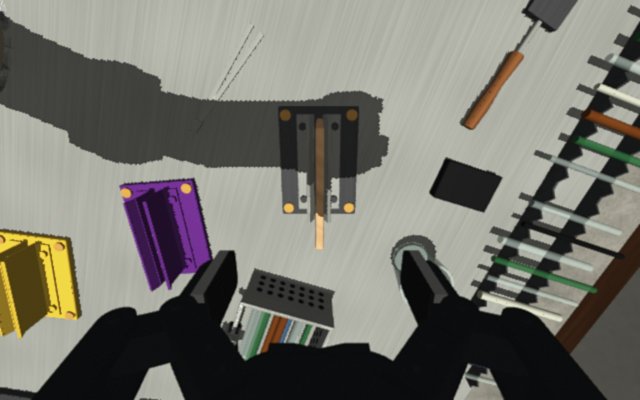

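View pics/v9.png

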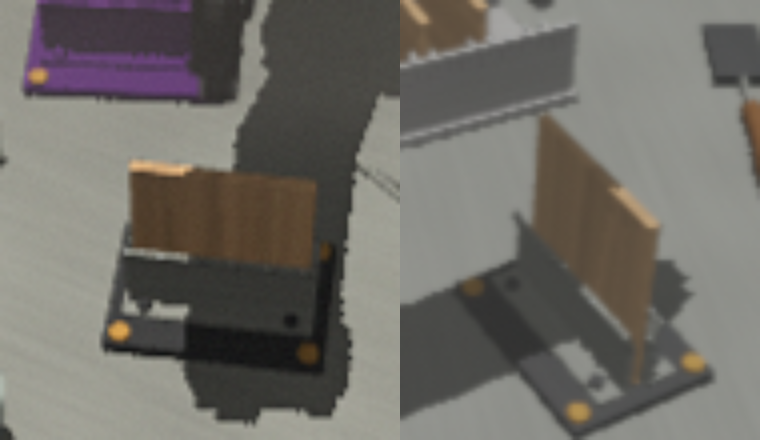

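Run:
```python
from h import *
p=eyes.get_image("wrist");st=robot.sense();M=q2R(st['eef_rot'])
cv2.imwrite("pics/w9c.png",cv2.resize(p['img'][95:255,260:380],None,fx=5,fy=3.75,interpolation=cv2.INTER_CUBIC)[:600])
```

```text
(no output)
```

View pics/w9c.png

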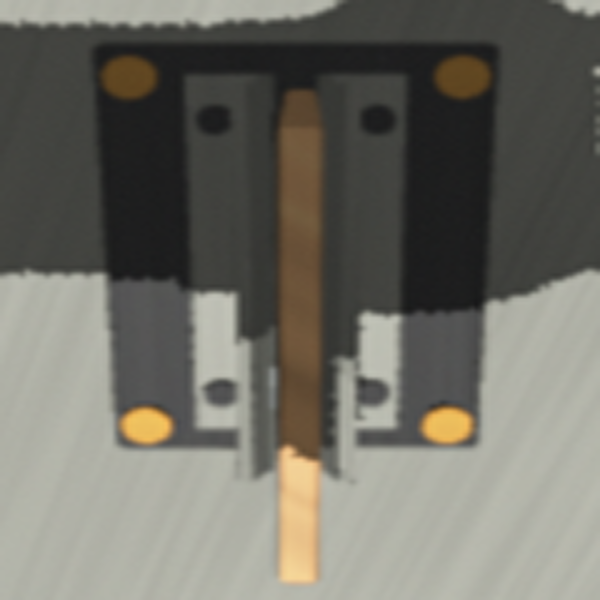

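Run:
```python
from h import *
p=eyes.get_image("wrist");st=robot.sense();M=q2R(st['eef_rot'])
t=lambda X:np.round(M.T@(X-st['eef_pos']),1)
g=lambda c,z:atz(p,(260+(c[0]-2)/5,95+(c[1]-1.5)/3.75),z)
A=g((300.5,127),140);B=g((298.5,581),140)
print(A,B,np.linalg.norm(A-B),(A+B)/2,np.arctan2(*(A-B)[[1,0]]),t((A+B)/2))
C=[g(c,12) for c in [(129,77),(462,77),(146,426),(447,426)]];print(np.mean(C,0),t(np.mean(C,0)))
print('botend',t(g((300,90),12)),t(A),t(B))
```

```text
[518.14751399  44.52190058 140.        ] [555.58178901 -67.75190498 140.        ] 118.35004166597552 [536.8646515 -11.6150022 140.       ] 1.8926244204411575 [ -0.7   1.6 112.7]
[536.19761324 -12.43595835  12.        ] [ -1.4   0.9 240.7]
botend [ 58.4   2.  240.7] [ 58.4   1.7 112.7] [-59.9   1.4 112.6]
```

Run:
```python
from h import *
s=eyes.get_image("scene");d=eyes.get_image("side")
A=tri([(s,(268,191.6)),(d,(360.7,260.7))]);B=tri([(s,(213.4,172.4)),(d,(386.5,346))]);print(A,B)
e=A[0]-B[0];yaw=np.arctan2(e[1],e[0]);print(np.linalg.norm(e),yaw)
st=robot.sense();y,M=toolyaw(st['eef_rot'])
T=np.array([489,-353,300]); 
for r in plan(st['eef_pos'],y,T,yaw,8): print(np.round(r[0],2).tolist(),r[1])
```

```text
(array([ 490.37168165, -215.8378655 ,   72.15616228]), [np.float64(0.8638136184960971), np.float64(1.1958094762987472)]) (array([ 490.35716441, -398.63428183,   66.50871287]), [np.float64(0.2446537278096794), np.float64(0.43319345153515554)])
182.88363436546675 1.5707169092870363
[-3.86, -1.91, -0.59] 0.041
[-3.94, -1.75, -0.59] 0.041
[-4.0, -1.59, -0.59] 0.041
[-4.07, -1.43, -0.59] 0.041
[-4.12, -1.26, -0.59] 0.041
[-4.17, -1.1, -0.59] 0.041
[-4.21, -0.93, -0.59] 0.041
[-4.24, -0.75, -0.59] 0.041
```

Request:
drive_tool:
  plan:
    - [[-2,-1,-1.5],0.021,0]
    - [[-3.9,-1.8,-1],0.041,0]
    - [[-4,-1.7,-0.5],0.041,0]
    - [[-4,-1.6,-0.5],0.041,0]
    - [[-4.1,-1.4,-0.5],0.041,0]
    - [[-4.1,-1.3,-0.5],0.041,0]
    - [[-4.2,-1.1,0],0.041,0]
    - [[-4.2,-0.9,0],0.041,0]
    - [[-2,-0.4,0],0.015,0]
    - [[0,0,0],0,0]
    - [[0,0,0],0,0]

```text
time_s: 15.82
eef_pos: [484.1, -350.6, 298.7]
eef_rot: [-0.0, 0.706, 0.708, 0.0]
force: [-1.1, 0.1, 0.3]
finger_gap: 1.0
```

Run:
```python
from h import *
delta([489,-353,300],1.5707)
p=eyes.get_image("wrist");cv2.imwrite("pics/w10.png",p['img'])
for l in ["clamp","clamp_pin","clamp_jaw_a","small_clamp"]:
        r=eyes.pinpoint(l,p); print(l,[(np.round(x['xy'],1).tolist(),round(x['score'],2)) for x in r[:4]])
```

```text
pos [ 484.1 -350.6  298.7] yaw 1.5742 tool dxyz cm [-0.24  0.49 -0.13] spin 0.0035
clamp [([325.1, 159.1], 0.7)]
clamp_pin [([328.1, 172.1], 0.56)]
clamp_jaw_a [([329.1, 162.8], 0.63), ([323.3, 158.5], 0.58)]
small_clamp [([326.9, 98.4], 0.74)]
```

View pics/w10.png

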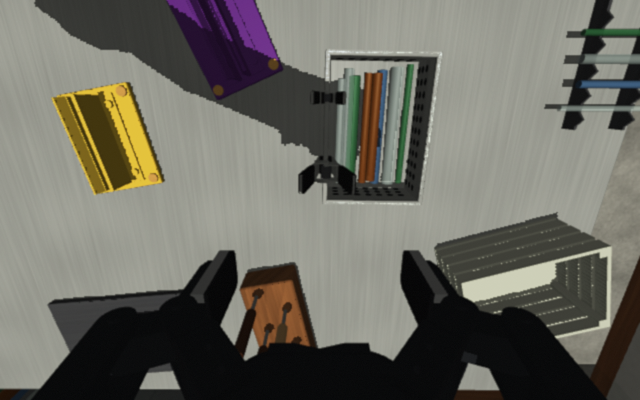

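Run:
```python
from h import *
p=eyes.get_image("wrist");st=robot.sense();M=q2R(st['eef_rot'])
cv2.imwrite("pics/w10c.png",cv2.resize(p['img'][40:220,290:450],None,fx=5,fy=5,interpolation=cv2.INTER_CUBIC)[300:900])
t=lambda X:np.round(M.T@(X-st['eef_pos']),1)
X=atz(p,(328.1,172.1),106);print(X,t(X))
A=atz(p,(327,52),75);B=atz(p,(324,204),75);print('rim',A,B,t(A),t(B))
```

```text
[ 495.69112713 -351.81982151  106.        ] [-1.000e-01  1.180e+01  1.929e+02]
rim [ 493.64517694 -217.42266828   75.        ] [ 491.75224397 -404.17265283   75.        ] [134.3  10.1 223.9] [-52.5   7.8 223.9]
```

View pics/w10c.png

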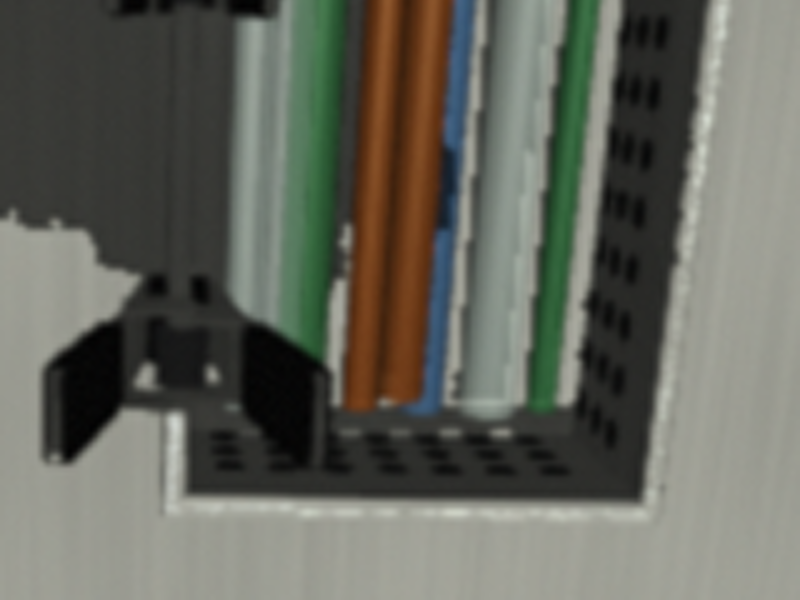

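Run:
```python
from h import *
p=eyes.get_image("wrist");st=robot.sense();M=q2R(st['eef_rot'])
t=lambda X:np.round(M.T@(X-st['eef_pos']),1)
g=lambda c,z:t(atz(p,(290+(c[0]-2)/5,40+(c[1]+298)/5),z))
for n,c,z in [('rimN',(176,505),75),('rimL',(165,505),75),('rimR',(188,495),75),('lo near',(45,460),161),('lo far',(45,370),161),('ri near',(327,465),161),('ri far',(327,375),161),('rim far',(178,200),75),('frameL',(118,405),106),('frameR',(242,405),106),('pin',(180,350),106)]: print(n,g(c,z))
```

```text
rimN [-47.6   8.8 223.9]
rimL [-47.6   5.9 223.9]
rimR [-44.7  12.1 223.9]
lo near [ -6.9 -20.  137.9]
lo far [ 12.1 -19.6 137.9]
ri near [ -8.   37.8 137.9]
ri far [ 11.1  37.1 137.9]
rim far [ 34.2   8.8 223.9]
frameL [-10.8  -6.1 192.9]
frameR [-10.7  23.9 192.9]
pin [  2.9   8.8 192.9]
```

Request:
drive_tool:
  plan:
    - [[0.1,0.5,3],0,0]
    - [[0.1,0.4,3],0,0]
    - [[0,0,3],0,0]
    - [[0,0,0],0,0]
    - [[0,0,0],0,0]
  squeeze: 40

```text
time_s: 16.8
eef_pos: [493.1, -350.5, 209.8]
eef_rot: [0.0, 0.707, 0.708, 0.0]
force: [0.1, -0.6, 0.3]
finger_gap: 0.999
```

Run:
```python
from h import *
delta([493,-349,120],1.5707)
p=eyes.get_image("wrist");cv2.imwrite("pics/w11.png",p['img'])
s=eyes.get_image("scene");d=eyes.get_image("side")
a=cv2.resize(s['img'][120:240,170:290],None,fx=3.3,fy=4);b=cv2.resize(d['img'][210:330,320:440],None,fx=3.3,fy=4)
cv2.imwrite("pics/v11.png",cv2.hconcat([a,b]))
```

```text
pos [ 493.1 -350.5  209.8] yaw 1.5719 tool dxyz cm [ 0.16 -0.01  8.98] spin 0.0012
```

View pics/w11.png

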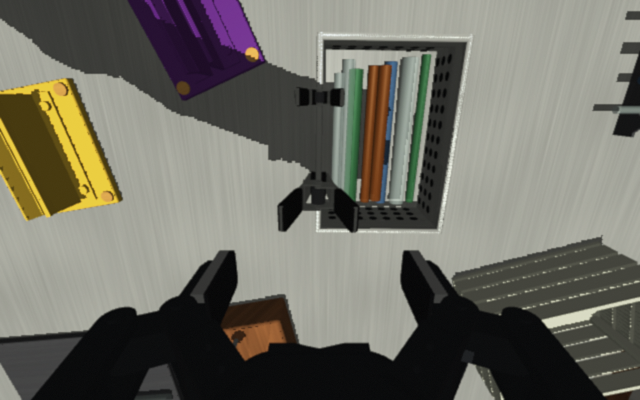

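View pics/v11.png

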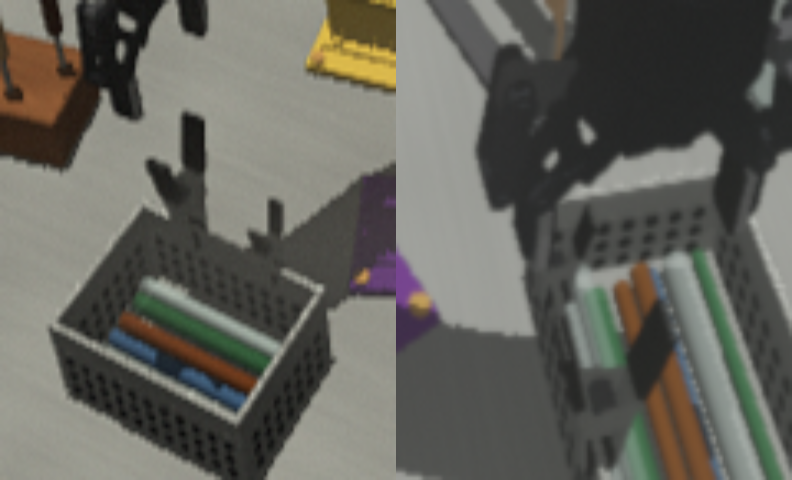

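Run:
```python
from h import *
p=eyes.get_image("wrist");st=robot.sense();M=q2R(st['eef_rot'])
cv2.imwrite("pics/w11c.png",cv2.resize(p['img'][160:240,260:380],None,fx=6,fy=6,interpolation=cv2.INTER_CUBIC))
```

```text
(no output)
```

View pics/w11c.png

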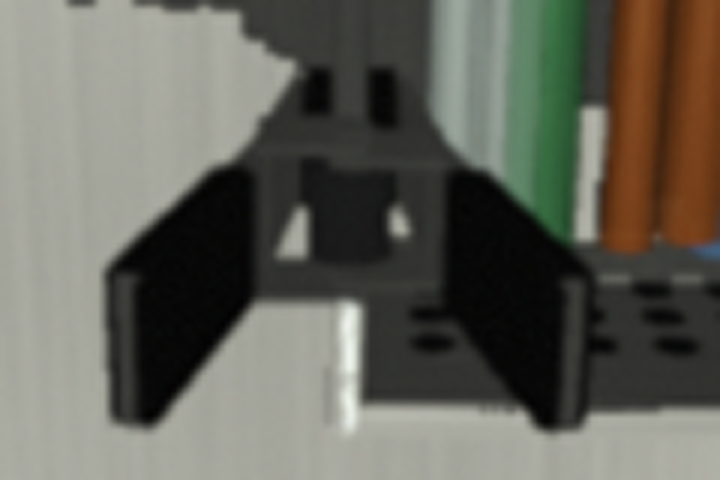

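Run:
```python
from h import *
p=eyes.get_image("wrist");st=robot.sense();M=q2R(st['eef_rot'])
t=lambda X:np.round(M.T@(X-st['eef_pos']),1)
g=lambda c,z:t(atz(p,(260+(c[0]-2.5)/6,160+(c[1]-2.5)/6),z))
for n,c,z in [('L near',(112,424),161),('L far',(108,272),161),('R near',(582,426),161),('R far',(590,272),161),('rim',(350,420),75),('frameN',(345,298),106),('frameF',(350,155),106)]: print(n,g(c,z))
```

```text
L near [ -8.  -28.9  48.8]
L far [ 11.8 -28.5  48.7]
R near [-8.3 28.4 48.8]
R far [11.7 28.5 48.8]
rim [-48.6  -0.2 134.8]
frameN [-13.2  -0.8 103.8]
frameF [ 9.600e+00 -1.000e-01  1.038e+02]
```

Request:
drive_tool:
  plan:
    - [[0.2,0,3],0,0]
    - [[0,0,3],0,0]
    - [[0,0,1.8],0,0]
    - [[0,0,1],0,0]
    - [[0,0,0],0,0]
  squeeze: 40

```text
time_s: 17.68
eef_pos: [492.5, -348.4, 120.6]
eef_rot: [-0.0, 0.707, 0.707, -0.0]
force: [0.5, -0.5, -0.0]
finger_gap: 0.998
```

Run:
```python
from h import *
delta([493,-349,120],1.5707);print(robot.sense()['force'])
p=eyes.get_image("wrist");cv2.imwrite("pics/w12.png",p['img'])
d=eyes.get_image("side");s=eyes.get_image("scene")
a=cv2.resize(s['img'][120:240,170:290],None,fx=3.3,fy=4);b=cv2.resize(d['img'][210:330,320:440],None,fx=3.3,fy=4)
cv2.imwrite("pics/v12.png",cv2.hconcat([a,b]))
```

```text
pos [ 492.5 -348.4  120.6] yaw 1.5718 tool dxyz cm [-0.06  0.05  0.06] spin 0.0011
[ 0.51358222 -0.54018305 -0.00884061]
```

View pics/w12.png

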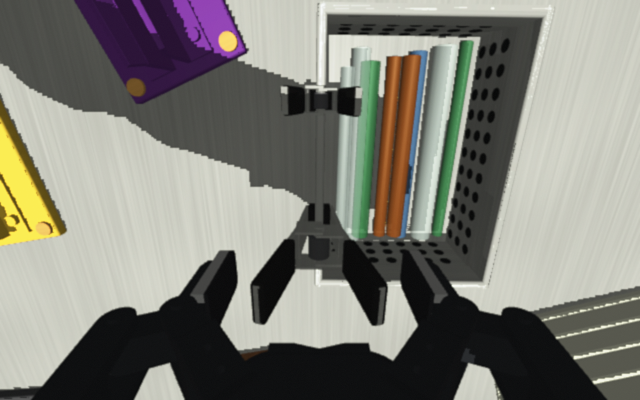

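View pics/v12.png

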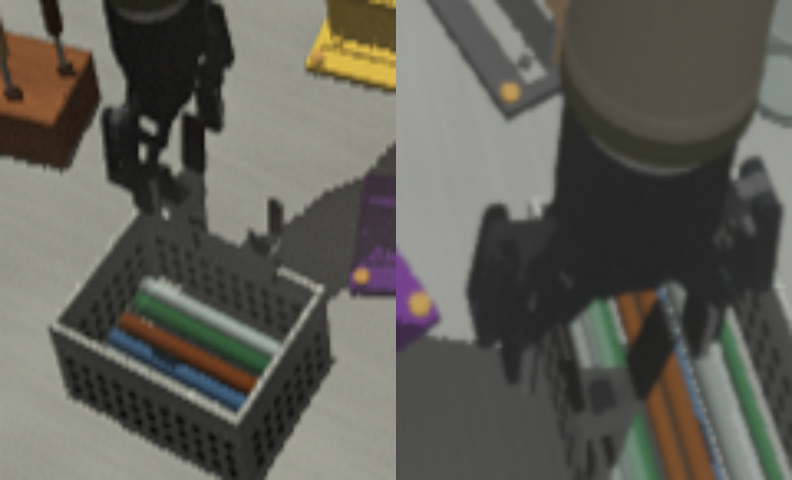

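Request:
drive_tool:
  plan:
    - [[0,0,0],0,0.2]
    - [[0,0,0],0,0.3]
    - [[0,0,0],0,0.4]
    - [[0,0,0],0,0.5]
    - [[0,0,0],0,0.6]
    - [[0,0,0],0,0.7]
    - [[0,0,0],0,0.8]
    - [[0,0,0],0,1]
    - [[0,0,0],0,1]
  squeeze: 40

```text
time_s: 18.95
eef_pos: [492.5, -348.4, 120.8]
eef_rot: [0.0, 0.707, 0.707, -0.0]
force: [0.8, 0.3, -0.1]
finger_gap: 0.38
```

Run:
```python
from h import *
delta([493,-349,120],1.5707);st=robot.sense();print(st['force'],st['finger_gap']*85,st['wrist_torque'])
p=eyes.get_image("wrist");cv2.imwrite("pics/w13.png",p['img'])
s=eyes.get_image("scene")
cv2.imwrite("pics/v13.png",cv2.resize(s['img'][120:240,170:290],None,fx=5,fy=5))
```

```text
pos [ 492.5 -348.4  120.8] yaw 1.5718 tool dxyz cm [-0.06  0.05  0.08] spin 0.0011
[ 0.77867413  0.34823931 -0.13207634] 32.27450600223466 [-0.03053727 -0.00334773 -0.01222325]
```

View pics/w13.png

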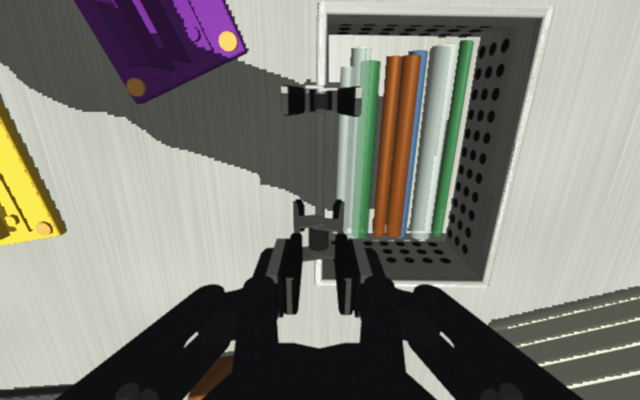

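View pics/v13.png

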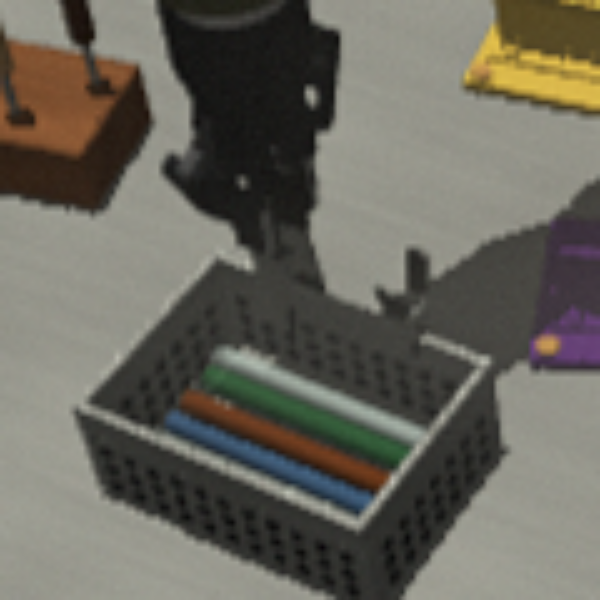

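Request:
drive_tool:
  plan:
    - [[0,0,-0.5],0,1]
    - [[0,0,-1],0,1]
    - [[0,0,-2],0,1]
    - [[0,0,-3],0,1]
    - [[0,0,-4],0,1]
    - [[0,0,-4],0,1]
    - [[0,0,-1.5],0,1]
    - [[0,0,0],0,1]

```text
time_s: 20.05
eef_pos: [492.6, -348.6, 281.6]
eef_rot: [0.001, 0.707, 0.707, 0.0]
force: [0.4, 0.2, -0.9]
finger_gap: 0.378
```

Run:
```python
from h import *
st=robot.sense();print(st['force'],st['finger_gap']*85,st['wrist_torque'])
p=eyes.get_image("wrist");cv2.imwrite("pics/w14.png",p['img'])
s=eyes.get_image("scene");d=eyes.get_image("side")
a=cv2.resize(s['img'][80:200,170:270],None,fx=4,fy=4);b=cv2.resize(d['img'][180:300,350:450],None,fx=4,fy=4)
cv2.imwrite("pics/v14.png",cv2.hconcat([a,b]))
y,M=toolyaw(st['eef_rot'])
print(st['eef_pos'])
for r in plan(st['eef_pos'],y,[536.9,-11.6,275],1.893,8): print(np.round(r[0],2).tolist(),r[1])
```

```text
[ 0.44759554  0.23905225 -0.8951568 ] 32.16695572664164 [ 0.01250595 -0.00724929  0.00302089]
[ 492.62484675 -348.59247261  281.59649254]
[4.21, 0.56, 0.08] -0.04
[4.19, 0.73, 0.08] -0.04
[4.15, 0.89, 0.08] -0.04
[4.11, 1.06, 0.08] -0.04
[4.07, 1.22, 0.08] -0.04
[4.02, 1.39, 0.08] -0.04
[3.96, 1.55, 0.08] -0.04
[3.89, 1.7, 0.08] -0.04
```

View pics/w14.png

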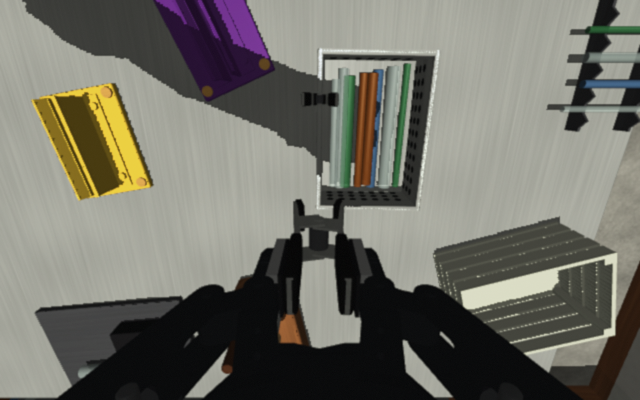

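View pics/v14.png

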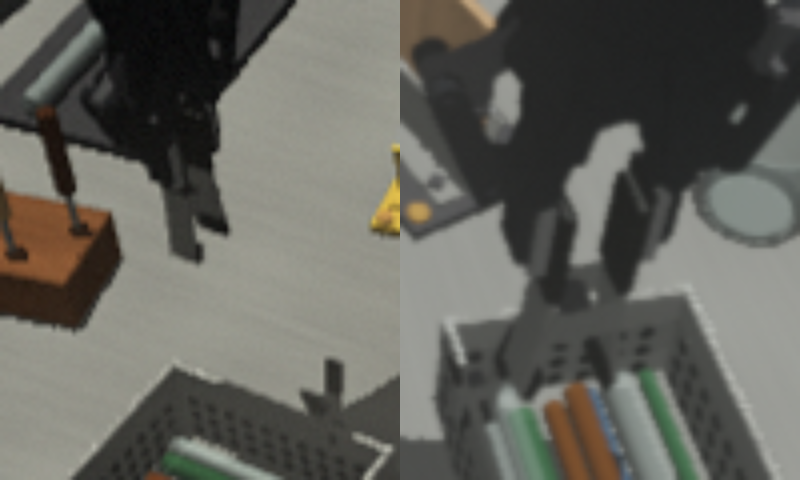

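Request:
drive_tool:
  plan:
    - [[2,0.2,0],-0.02,1]
    - [[4.2,0.6,0],-0.04,1]
    - [[4.2,0.7,0],-0.04,1]
    - [[4.2,0.9,0],-0.04,1]
    - [[4.1,1.1,0],-0.04,1]
    - [[4.1,1.2,0],-0.04,1]
    - [[4,1.4,0],-0.04,1]
    - [[4,1.5,0],-0.04,1]
    - [[2,0.8,0],-0.021,1]
    - [[0,0,0],0,1]
    - [[0,0,0],0,1]

```text
time_s: 21.58
eef_pos: [528.7, -11.7, 280.3]
eef_rot: [-0.0, 0.585, 0.811, -0.001]
force: [0.2, 0.6, -1.0]
finger_gap: 0.378
```

Run:
```python
from h import *
delta([536.9,-11.6,275],1.893);st=robot.sense();print(st['force'],st['finger_gap']*85); M=q2R(st['eef_rot'])
p=eyes.get_image("wrist");cv2.imwrite("pics/w15.png",p['img'])
s=eyes.get_image("scene");d=eyes.get_image("side")
a=cv2.resize(s['img'][110:260,270:370],None,fx=4,fy=4);b=cv2.resize(d['img'][80:230,310:410],None,fx=4,fy=4)
cv2.imwrite("pics/v15.png",cv2.hconcat([a,b]))
for q in (s,d,p):
  for l in ["clamp_pin","clamp_jaw_a"]: print(l,[(np.round(x['xy'],1).tolist(),round(x['score'],2)) for x in eyes.pinpoint(l,q)[:4]])
```

```text
pos [528.7 -11.7 280.3] yaw 1.8915 tool dxyz cm [-0.25  0.78  0.53] spin -0.0015
[ 0.19959419  0.55861144 -0.98154725] 32.130752163524775
clamp_pin [([327.8, 181.4], 0.58)]
clamp_jaw_a [([326.5, 192.5], 0.68)]
clamp_pin [([358.3, 130.5], 0.56)]
clamp_jaw_a [([362.3, 145.7], 0.96), ([352.7, 148.2], 0.8)]
clamp_pin [([319.0, 235.0], 0.72), ([524.0, 31.9], 0.67), ([322.1, 157.2], 0.66)]
clamp_jaw_a [([300.2, 210.9], 0.74), ([334.7, 213.3], 0.59)]
```

View pics/w15.png

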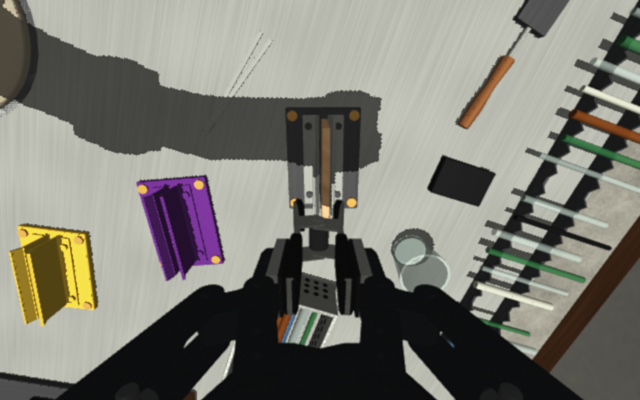

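View pics/v15.png

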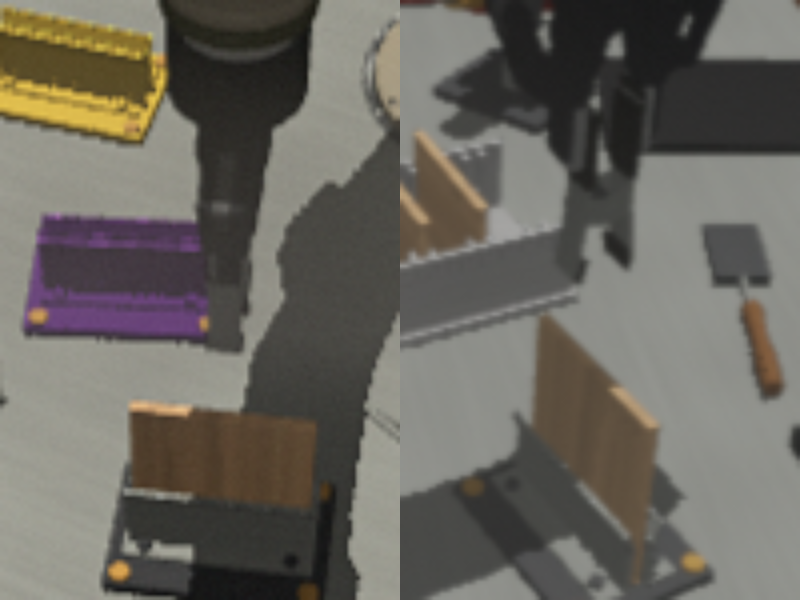

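Run:
```python
from h import *
st=robot.sense();M=q2R(st['eef_rot']);T=st['eef_pos']
p=eyes.get_image("wrist");s=eyes.get_image("scene");d=eyes.get_image("side")
t=lambda X:np.round(M.T@(X-T),1)
X,e=tri([(s,(327.8,181.4)),(d,(358.3,130.5))]);print('pin',X,t(X),e)
X,e=tri([(s,(326.5,192.5)),(d,(362.3,145.7))]);print('jawa',X,t(X),e)
# wrist: pin at tool z +15
for c,z in [((319,235),-15),((300.2,210.9),-60),((334.7,213.3),-60)]: print(t(atz(p,c,T[2]+z)))
# predicted tip location
for n,q in (('s',s),('d',d),('w',p)):
  print(n,[np.round(proj(q,T+M@np.array(v)),1).tolist() for v in [(0,0,15),(0,13.5,60),(0,-13.5,60),(11,13.5,60),(11,-13.5,60)]])
cv2.imwrite("pics/w15c.png",cv2.resize(p['img'][180:300,260:380],None,fx=5,fy=5,interpolation=cv2.INTER_CUBIC))
```

```text
pin [527.42671579 -11.04027581 251.48249981] [ 0.3 -1.6 29.3] [np.float64(0.3368734586351977), np.float64(0.3727355765013409)]
jawa [535.4149041  -13.46685069 215.22783489] [-4.5  5.2 65.5] [np.float64(1.8474191341431174), np.float64(2.0262792949383344)]
[ 4.9  1.2 15. ]
[  2.6 -13.   60. ]
[ 0.6 13.1 60. ]
s [[327.4, 178.0], [326.4, 194.8], [327.9, 186.6], [330.9, 195.3], [332.4, 187.0]]
d [[359.2, 124.4], [362.8, 140.5], [352.5, 143.8], [360.1, 138.0], [349.8, 141.3]]
w [[317.0, 242.3], [335.2, 214.1], [299.6, 214.1], [335.4, 200.4], [299.3, 200.4]]
```

View pics/w15c.png

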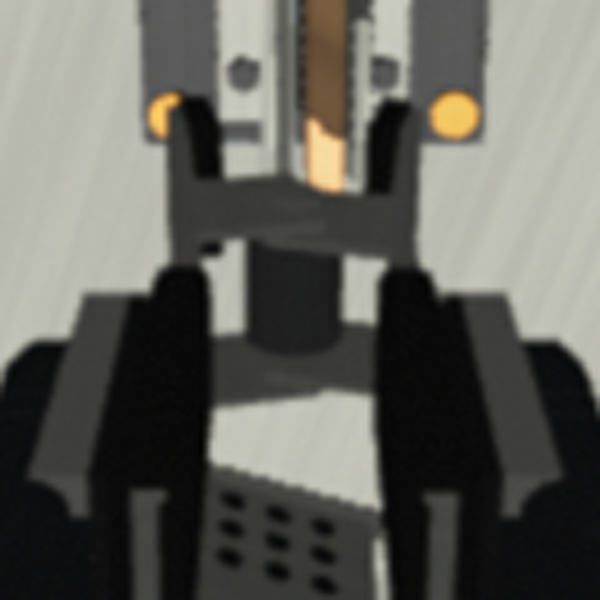

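Run:
```python
from h import *
st=robot.sense();M=q2R(st['eef_rot']);T=st['eef_pos']
s=eyes.get_image("scene");d=eyes.get_image("side")
for z in (58,62,66,70):
  print(z,'s',[np.round(proj(s,T+M@np.array(v)),1).tolist() for v in [(-11,13.5,z),(11,13.5,z),(-11,18.5,z),(11,18.5,z)]])
  print(z,'d',[np.round(proj(d,T+M@np.array(v)),1).tolist() for v in [(-11,13.5,z),(-11,18.5,z),(-11,-13.5,z),(-11,-18.5,z)]])
a=cv2.resize(s['img'][160:210,300:350],None,fx=8,fy=8,interpolation=cv2.INTER_CUBIC);b=cv2.resize(d['img'][110:160,335:385],None,fx=8,fy=8,interpolation=cv2.INTER_CUBIC)
cv2.imwrite("pics/v16.png",cv2.hconcat([a,b]))
```

```text
58 s [[322.0, 193.8], [331.1, 194.8], [321.7, 195.4], [330.8, 196.4]]
58 d [[365.7, 142.1], [367.5, 141.5], [355.3, 145.5], [353.3, 146.1]]
62 s [[322.0, 194.9], [331.0, 195.9], [321.7, 196.5], [330.8, 197.5]]
62 d [[365.5, 143.6], [367.4, 143.0], [355.2, 147.0], [353.2, 147.7]]
66 s [[322.0, 196.0], [331.0, 197.0], [321.7, 197.6], [330.7, 198.6]]
66 d [[365.3, 145.1], [367.2, 144.5], [355.0, 148.5], [353.1, 149.2]]
70 s [[321.9, 197.1], [331.0, 198.1], [321.7, 198.6], [330.7, 199.6]]
70 d [[365.2, 146.6], [367.1, 146.0], [354.9, 150.0], [353.0, 150.7]]
```

View pics/v16.png

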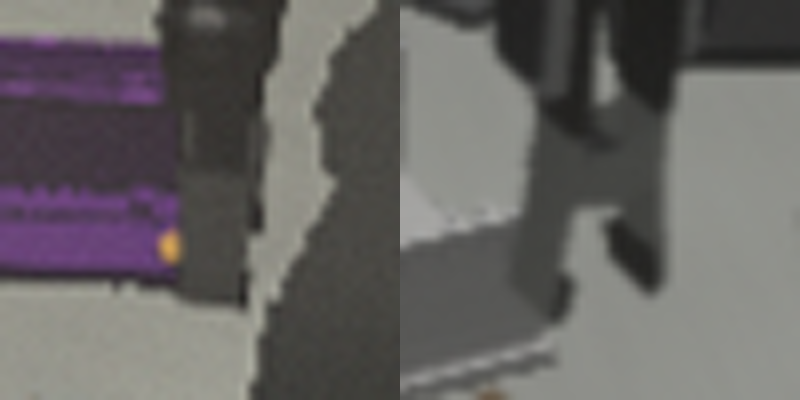

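Request:
drive_tool:
  plan:
    - [[-0.25,0.4,0],0,1]
    - [[0,0.4,2],0,1]
    - [[0,0,1.5],0,1]
    - [[0,0,0],0,1]
    - [[0,0,0],0,1]

```text
time_s: 22.9
eef_pos: [537.6, -10.3, 246.0]
eef_rot: [0.0, 0.585, 0.811, 0.0]
force: [0.5, 0.3, -2.4]
finger_gap: 0.377
```

Run:
```python
from h import *
delta([536.9,-11.6,187],1.893);st=robot.sense();print(st['force'],st['finger_gap']*85); M=q2R(st['eef_rot'])
p=eyes.get_image("wrist");cv2.imwrite("pics/w17c.png",cv2.resize(p['img'][80:260,260:380],None,fx=5,fy=3.3,interpolation=cv2.INTER_CUBIC))
s=eyes.get_image("scene");d=eyes.get_image("side")
a=cv2.resize(s['img'][160:260,290:360],None,fx=5.5,fy=5.5,interpolation=cv2.INTER_CUBIC);b=cv2.resize(d['img'][110:210,325:395],None,fx=5.5,fy=5.5,interpolation=cv2.INTER_CUBIC)
cv2.imwrite("pics/v17.png",cv2.hconcat([a,b]))
```

```text
pos [537.6 -10.3 246. ] yaw 1.893 tool dxyz cm [-0.1  -0.11  5.9 ] spin -0.0
[ 0.45614227  0.33965243 -2.35152911] 32.08082865980414
```

View pics/w17c.png

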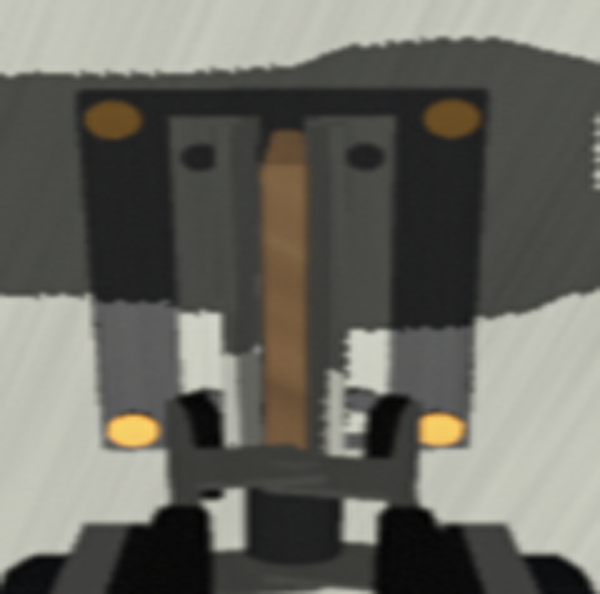

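View pics/v17.png

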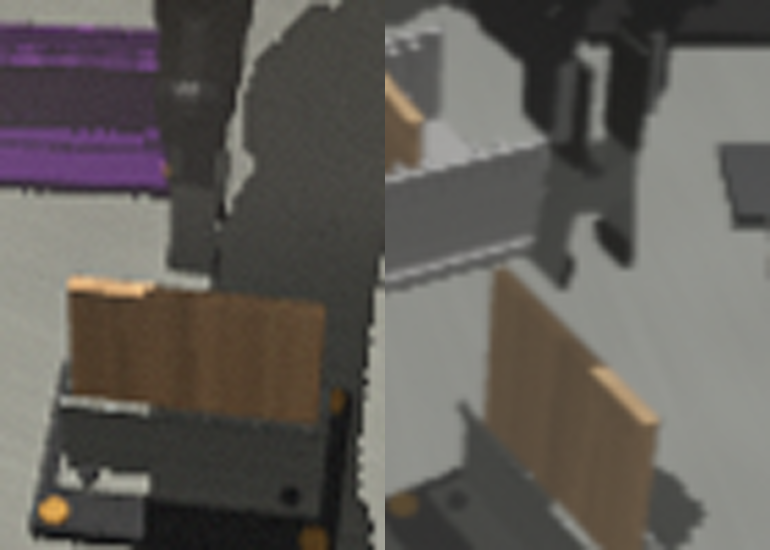

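Run:
```python
from h import *
p=eyes.get_image("wrist");st=robot.sense();M=q2R(st['eef_rot']);T=st['eef_pos']
t=lambda X:np.round(M.T@(X-T),1)
g=lambda c,z:t(atz(p,(260+(c[0]-2)/5,80+(c[1]-1.2)/3.3),z))
print(g((285,163),140),g((285,440),140))
for z in (60,66): print([g(c,T[2]-z) for c in [(218,420),(368,420),(185,395),(395,395)]])
```

```text
[ 58.6  -0.7 106.3] [-18.   -0.9 106.3]
[array([  5.9, -10.6,  60. ]), array([ 5.8, 12. , 60. ]), array([ 11.9, -15.4,  60. ]), array([11.9, 15.9, 60. ])]
[array([  3.5, -10.9,  66. ]), array([ 3.5, 12.3, 66. ]), array([  9.8, -15.9,  66. ]), array([ 9.8, 16.4, 66. ])]
```

Request:
drive_tool:
  plan:
    - [[-0.1,-0.13,0],0,1]
    - [[0,0,1],0,1]
    - [[0,0,1],0,1]
    - [[0,0,1],0,1]
    - [[0,0,0.7],0,1]
    - [[0,0,0],0,1]
    - [[0,0,0],0,1]

```text
time_s: 23.98
eef_pos: [536.7, -11.6, 208.9]
eef_rot: [0.0, 0.585, 0.811, 0.0]
force: [-0.5, 0.0, -1.1]
finger_gap: 0.376
```

```bash
cat > look.py <<'E'
import sys
from h import *
n=sys.argv[1]
delta([536.9,-11.6,187],1.893);st=robot.sense();print(st['force'],st['wrist_torque'],st['finger_gap']*85)
p=eyes.get_image("wrist");cv2.imwrite(f"pics/w{n}c.png",cv2.resize(p['img'][80:260,260:380],None,fx=5,fy=3.3,interpolation=cv2.INTER_CUBIC))
s=eyes.get_image("scene");d=eyes.get_image("side")
a=cv2.resize(s['img'][160:260,290:360],None,fx=5.5,fy=5.5,interpolation=cv2.INTER_CUBIC);b=cv2.resize(d['img'][110:210,325:395],None,fx=5.5,fy=5.5,interpolation=cv2.INTER_CUBIC)
cv2.imwrite(f"pics/v{n}.png",cv2.hconcat([a,b]))
E
python3 look.py 18
```

```text
pos [536.7 -11.6 208.9] yaw 1.893 tool dxyz cm [-0.    0.02  2.19] spin -0.0
[-0.49918075  0.01469176 -1.06200291] [-0.02015491  0.07170635 -0.0413866 ] 31.998441469034052
```

View pics/w18c.png

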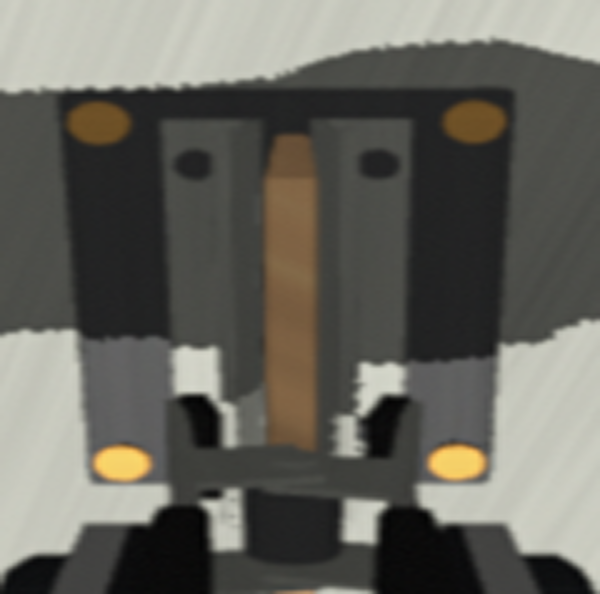

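View pics/v18.png

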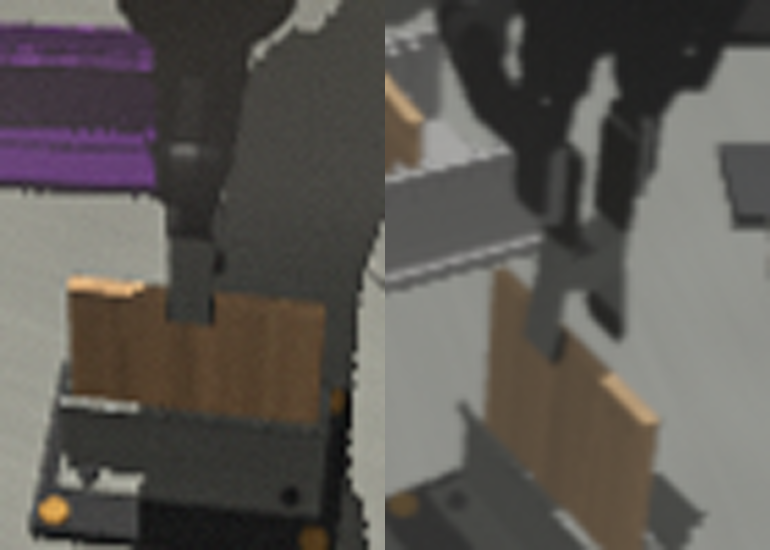

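Request:
drive_tool:
  plan:
    - [[0,0,0.7],0,1]
    - [[0,0,0.7],0,1]
    - [[0,0,0.5],0,1]
    - [[0,0,0.3],0,1]
    - [[0,0,0],0,1]
    - [[0,0,0],0,1]

```text
time_s: 24.88
eef_pos: [536.6, -11.7, 186.9]
eef_rot: [0.0, 0.585, 0.811, 0.0]
force: [-0.3, -0.3, -0.6]
finger_gap: 0.376
```

```bash
python3 look.py 19
```

```text
pos [536.6 -11.7 186.9] yaw 1.8929 tool dxyz cm [-0.    0.03 -0.01] spin -0.0001
[-0.29142076 -0.28064703 -0.62639447] [ 0.03156868 -0.05382951 -0.02633825] 31.955443842579918
```

View pics/w19c.png

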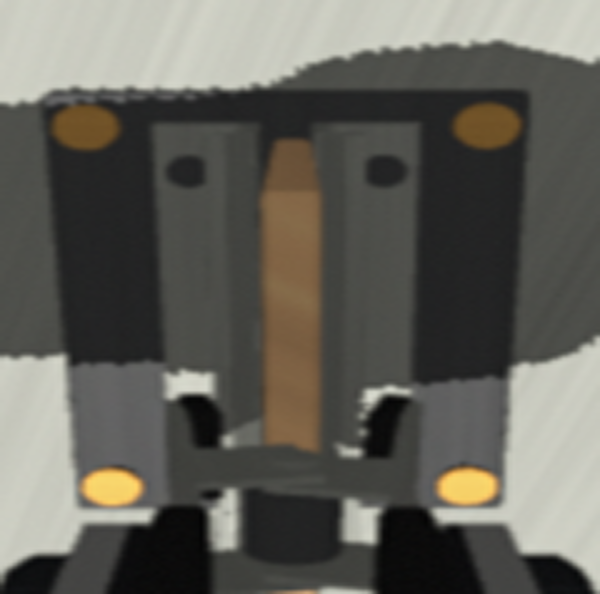

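View pics/v19.png

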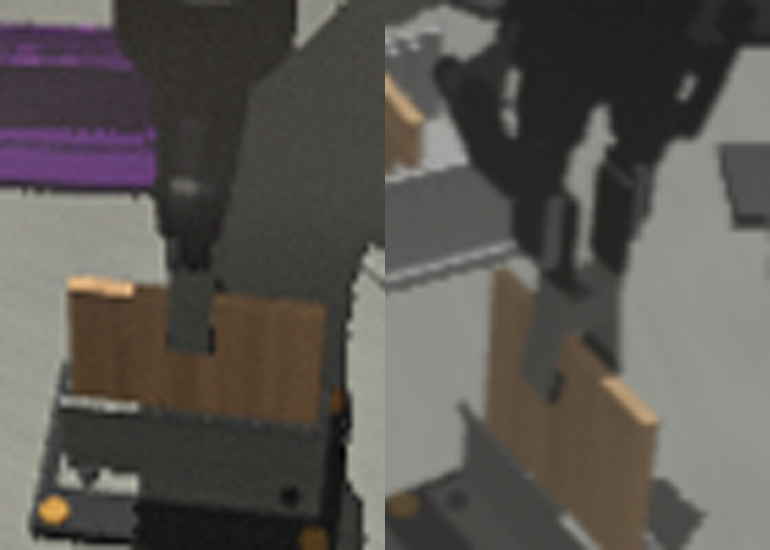

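Request:
drive_tool:
  plan:
    - [[0,0,0],0,1]
    - [[0,0,0],0,1]
    - [[0,0,0],0,1]
    - [[0,0,0],0,1]

```text
time_s: 25.52
eef_pos: [536.5, -11.8, 186.8]
eef_rot: [-0.0, 0.585, 0.811, -0.0]
force: [-0.4, -0.1, -0.6]
finger_gap: 0.379
```

Run:
```python
from h import *
p=eyes.get_image("scene");cv2.imwrite("pics/end.png",p['img']);p=eyes.get_image("side");cv2.imwrite("pics/end2.png",p['img']);print(robot.sense()['force'],robot.sense()['finger_gap'])
```

```text
[-0.04444259 -0.65336779 -0.87962277] 0.37868440538644604
```

View pics/end2.png

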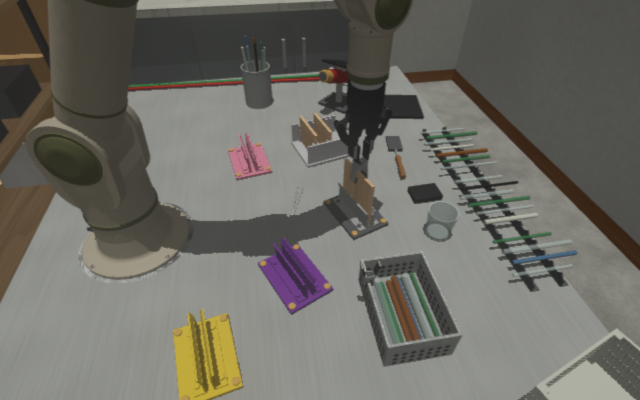

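The side view shows the board upright in the steel stand at about (357, 190). The clamp is astride its top, and the small clamp is still on the rim at about (368, 270). The low boards and everything else are where they were.

```bash
python3 -c "
from station import robot
print(robot.hand_in())"
```

```text
the job is handed in; nothing more can be done
None
```

The job is done and handed in at about 25.5 s. The tall board is in the steel stand and released. The gripper is holding the larger clamp squeezed to its stop, astride the middle of the board's top edge.

- **Board:** It bottomed in the slot (24 N push, tool at the same height as in the rack). The wrist view after release showed it upright and centred along the slot to about 1 mm.
- **Clamp:** The gripper opening is 32 mm against the 33 mm expected at the stop. The jaws are centred across the board to about 1 mm, and the wrist force stayed at or under 1.1 N, so there is no sign of contact.
- **Depth is the least certain figure:** The clamp seems to have slid down a few millimetres as I squeezed it on the rim. The scene and side views put the tips about 65 and 70 mm below the tool point, so they are roughly 18–23 mm below the board's top edge. In the side view the clamp's cross-plates look about 10 mm above the edge.
- **Network readings that disagreed:** The pin position found by the network did not fit the other views (about 14 mm too low), so I did not use it.
- **Everything else:** The low boards, small clamp, basket and look-alike stands appear unmoved in the final side view.

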